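Load the bush and hold the cover over its screw holes

TASK

Put the plain bronze bush upright and fully home in the bore of the grey housing and let go of it. Then pick up the steel cover plate by its rib and hold it level about 10 mm above the housing, not touching it, tongue over tongue and all three holes in line with the threaded holes, so that I can slip in the gasket and start the screws. Finish while still holding it there, and leave the big bush and the steel roller where they stand.

Things in the scene. Friction and masses are not known exactly. Their poses are not given: they have to be found in the camera images.
- bush_mid (a point): Plain bronze bush: a smooth straight tube without a collar, 28 mm diameter, 26 mm high, 0.07 kg, standing on end on the bench, loose. Point at its centre, half-way up; z along its axis. It shares a row of three places with the two bystanders, in any order.
- bore (a point): Centre of the mouth of the housing's round bore, 34 mm diameter, 28 mm deep, blind with a flat floor, so that the bush ends 2 mm below the mouth. The point is on the housing's flat top face, 40 mm above the bench, and has the housing's axes: z up, x towards the tongue.
- housing: Grey-painted block fixed to the bench, 40 mm high: body 84 x 84 mm, centred on the bore, with a 30 x 30 mm tongue on its +x side (42 to 72 mm from the bore's centre) and on each y side a low foot with two bolt heads (14 mm high) reaching 62 mm out. Origin at the centre of the 84 mm body's underside, below the bore.
- cover_rib (a point): Centre of the upright rib by which the cover plate is held: 50 mm long (along cover x), 18 mm thick (along cover y), 36 mm high above the plate, standing on the middle of its 84 x 84 mm body. The point is 24 mm above the plate's underside; z up, x towards the plate's tongue.
- cover: Dark steel cover plate, loose, 0.2 to 0.4 kg, lying flat on the bench, rib up. Outline as the housing's top: 84 x 84 mm with a 30 x 30 mm tongue on its +x side, 6 mm thick; it fits one way only, tongue over tongue. Origin at the centre of the 84 mm body's underside, below the rib; same axes as cover_rib.
- bush: The same bronze bush; origin at the centre of its underside.
- big_bush_mid (a point): Bystander: larger brass bush with a thick collar at each end, 41 mm diameter, 35 mm high, standing on the bench, loose; it does not fit the bore. Point at its centre.
- roller_mid (a point): Bystander: bright steel roller with a narrow hole, 33 mm diameter, 38 mm high, 0.22 kg, standing on end on the bench, loose. Point at its centre.
- hole0 (a point): Centre of screw hole 0 of the cover plate, 13 mm across, at the plate's underside; in the cover's axes it lies 30 mm to -x and 30 mm to +y of the centre (broad end).
- thread0 (a point): Centre of threaded hole 0 of the housing, 7 mm across, at the top face; in the housing's axes it lies 30 mm to -x and 30 mm to +y of the centre (broad end).
- hole1 (a point): Centre of screw hole 1 of the cover plate, 13 mm across, at the plate's underside; in the cover's axes it lies 30 mm to -x and 30 mm to -y of the centre (broad end).
- thread1 (a point): Centre of threaded hole 1 of the housing, 7 mm across, at the top face; in the housing's axes it lies 30 mm to -x and 30 mm to -y of the centre (broad end).
- hole2 (a point): Centre of screw hole 2 of the cover plate, 13 mm across, at the plate's underside; in the cover's axes it lies 56 mm to +x of the centre (in the tongue).
- thread2 (a point): Centre of threaded hole 2 of the housing, 7 mm across, at the top face; in the housing's axes it lies 56 mm to +x of the centre (in the tongue).
Mind the look-alikes: they are no part of the job. Leave any black, blue or orange look-alike of the bush alone.

How it is judged:
By the outcome, as a careful person would: the job done as asked, in the order asked, and still so for the second after the job is handed in, while the arm keeps its last pose, push and grip.
It also fails if it takes over 58 s, if anything falls off the work surface, if the arm or the gripper's body presses on something with over 40 N, if the wrist force passes 120 N, or if a joint passes its speed limit or range.

ROBOT

A 7-joint arm with a two-finger parallel gripper is mounted at the origin on a cart in front of the work surface, level with it; the furniture and walls round the work are solid. World frame = base frame: x ahead of the robot, y to its left, z up, the work surface at z = 0. Lengths are in m, angles in rad, forces in N, time in s.
With the tool pointing down it reaches from about 0.35 to 0.9 m from the base axis. Payload 8.1 kg.
Tool frame: the origin (TCP) lies at the very end of the fingers, on their centre line; the grasp point (between the pads) lies 19 mm behind it (arm.grasp_offset is the distance from the TCP to the grasp point, in m); z points along the fingers, y is the direction in which the jaws open and shut (so a half turn about z gives the same grasp; the last joint's range is limited). The gripper opens to 92 mm and grips with 3 to 60 N. Pads are 19 mm wide; open, the fingers measure 130 mm over their backs; the gripper's body (75 mm by 190 mm) begins 47 mm behind the grasp point.
Start: joints at [-1.282, 0.434, 0.025, 1.573, -0.012, 1.134, -0.075], TCP at [0.239, 0.578, 0.227] pointing down, gripper open.
Joint ranges: [-2.62, 2.62], [-0.44, 2.09], [-1.27, 1.32], [0.08, 2.57], [-1.32, 4.46], [0.12, 2], [-2.74, 2.74]. Speed limits (rad/s): [2.22, 2.22, 3.01, 3.01, 3.14, 3.14, 3.14].

INTERFACE

Orientations are given as a rotation vector (axis times angle).
In Python, from cell import arm, eyes, workorder gives the robot as it stands.
- The arm moves only by the shell command python3 -m inch 'ROWS' [FORCE]. ROWS is JSON, a list that holds one entry, the list of rows, each a list of 5 numbers: the closure, from 0 (fully open) to 1 (shut), then the shift along the tool's x, y, z in mm, then the turn about the tool's z in degrees. A call has 1 to 12 rows; each row shifts and turns the pose as measured when the row begins, along the tool's axes as they then stand; what a row does not reach is not made up. A row lasts 1/10 s, in which the tool goes at most 50 mm and 8.59 degrees, less where a joint would pass 70% of its speed; a pose out of reach is approached as far as the arm can. A call with a gripper value outside its range is refused whole. The fingers move at their own pace and stop on an object; FORCE is the grip in N (left out, the last holds). Time passes only in rows, so rows that do not move let the fingers close. It gives the time, the measured TCP pose, the force and the opening at its end, in the units of the state.
- arm.observe(): the state, without advancing time (a new reading comes with each control period).
- eyes.get_image(name): name is "side" or "top"; returns a dict with "frame" (480x640x3 uint8, blue, green, red), "intrinsics" (3x3 intrinsics, pixels), "rvec" (rotation vector, rad) and "tvec" (3), from world to camera coordinates, as OpenCV has them. Camera axes: x right, y down, z forward; pixel columns grow to the right and rows downward; lengths in m; the calibration is good to about 2 mm. A picture is of the moment at which its call begins. There is no depth.
- workorder.sign_off(): hands the job in, once; it reports no verdict.
The state is a dict: "clock": time; "joints": joint angles; "dq": joint speeds; "joint_efforts": joint torques, N m; "position": TCP position; "ee_rot": TCP orientation; "force": force on the tool from outside, world axes, zero at the start; "ft_torque": the same for the moment, N m; "width": opening from 0.0 (shut) to 1.0 (fully open).
Only numpy, scipy, OpenCV 4.12 (cv2) and the standard library are available. Lean on these libraries where they do the work, as an engineer would, in place of code of your own. Each camera call takes 0.05 s, during which the arm holds its last target.

## Working session

There is one attempt and no reset: what is moved stays moved. The work goes in short steps, Python scripts to look and compute and a shell command to move; the robot and the scene stay as the last step left them, time stands still between calls to the robot, and variables do not carry over. Pictures are saved under pics/ and viewed, and the job is handed in when it is done.

```bash
ls; mkdir -p pics; python3 - <<'E'
from cell import arm, eyes
import cv2
print(arm.observe(), arm.grasp_offset)
for n in("side","top"):
    d=eyes.get_image(n); cv2.imwrite(f"pics/{n}0.png",d["frame"]); print(n,d["intrinsics"],d["rvec"],d["tvec"])
E
```

```text
pics
{'clock': 0.0, 'joints': array([-1.28161448,  0.43522255,  0.02495473,  1.57413663, -0.01160869,
        1.13401745, -0.07508983]), 'dq': array([-0.00015823, -0.00023868,  0.00049975,  0.00048918,  0.00043456,
        0.00069452,  0.00047234]), 'joint_efforts': array([ 1.58648472e-04, -6.67870831e+01,  9.84844677e-01, -3.14451027e+01,
       -6.06913283e-02,  4.31149034e-02,  1.78792420e-04]), 'position': array([0.23848313, 0.57712463, 0.22592976]), 'ee_rot': array([-6.11517031e-01, -3.08130870e+00,  2.55739622e-03]), 'force': array([-0.63641619, -0.30850567, -0.21343788]), 'ft_torque': array([ 0.03143757,  0.0082946 , -0.04608794]), 'width': 0.9936816502778483} 0.0188
side [[584.22434237   0.         319.20316129]
 [  0.         584.22434237 241.11396349]
 [  0.           0.           1.        ]] [ 1.93511897 -0.19416895  0.15818933] [-0.52090724  0.12003857  0.91399716]
top [[434.11578984   0.         317.99299832]
 [  0.         434.11578984 240.9882081 ]
 [  0.           0.           1.        ]] [ 2.13013044 -2.10482963  0.18230773] [0.11364275 0.55468081 0.81208374]
```

View pics/side0.png

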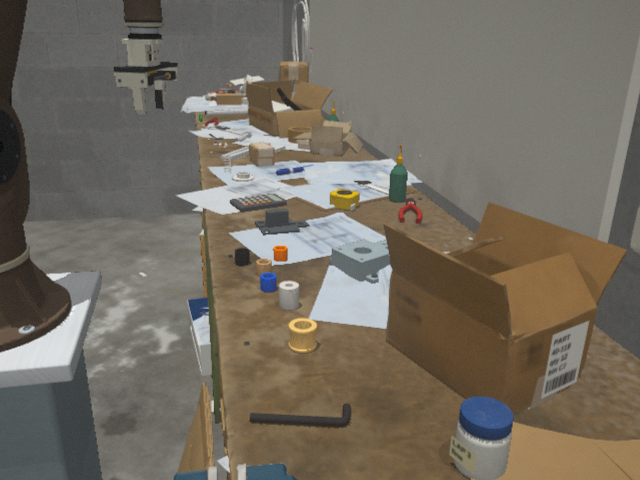

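View pics/top0.png

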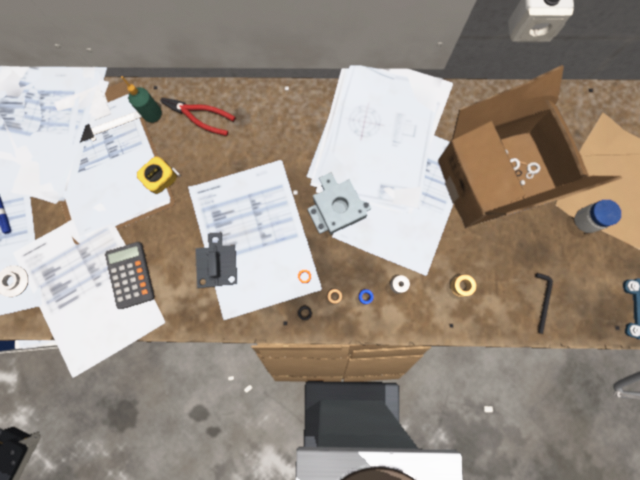

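Side view: the bush is at about (264,266), the roller at (289,294), the big bush at (302,335), the housing at (360,258) and the cover at (280,222). Top view: the bush is at (335,296), the housing bore at (340,205) with its tongue to the upper left, and the cover at (217,262) with its tongue up. Next I'll enlarge these areas.

```bash
cat > h.py <<'E'
import numpy as np, cv2
from cell import arm, eyes
from scipy.spatial.transform import Rotation as Ro
def cam(n):
    d=eyes.get_image(n); d["R"]=cv2.Rodrigues(np.array(d["rvec"],float))[0]; d["t"]=np.array(d["tvec"],float).ravel(); d["K"]=np.array(d["intrinsics"],float); return d
def ray(d,uv):
    c=-d["R"].T@d["t"]; v=d["R"].T@np.linalg.solve(d["K"],[uv[0],uv[1],1]); return c,v/np.linalg.norm(v)
def onz(d,uv,z):
    c,v=ray(d,uv); return c+v*(z-c[2])/v[2]
def proj(d,p):
    return cv2.projectPoints(np.array(p,float).reshape(-1,1,3),np.array(d["rvec"],float),d["t"],d["K"],None)[0].reshape(-1,2)
def crop(d,x,y,w,h,s,name):
    cv2.imwrite(name,cv2.resize(d["frame"][y:y+h,x:x+w],None,fx=s,fy=s,interpolation=cv2.INTER_CUBIC))
E
python3 - <<'E'
from h import *
t=cam("top"); s=cam("side")
np.save("t0.npy",t,allow_pickle=True);np.save("s0.npy",s,allow_pickle=True)
print(-t["R"].T@t["t"],-s["R"].T@s["t"])
crop(t,185,165,200,150,4,"pics/ta.png"); crop(s,220,180,200,150,4,"pics/sa.png")
E
```

```text
[0.3935576  0.10708506 0.90205913] [ 0.33112651 -0.89826927  0.45234053]
```

View pics/ta.png

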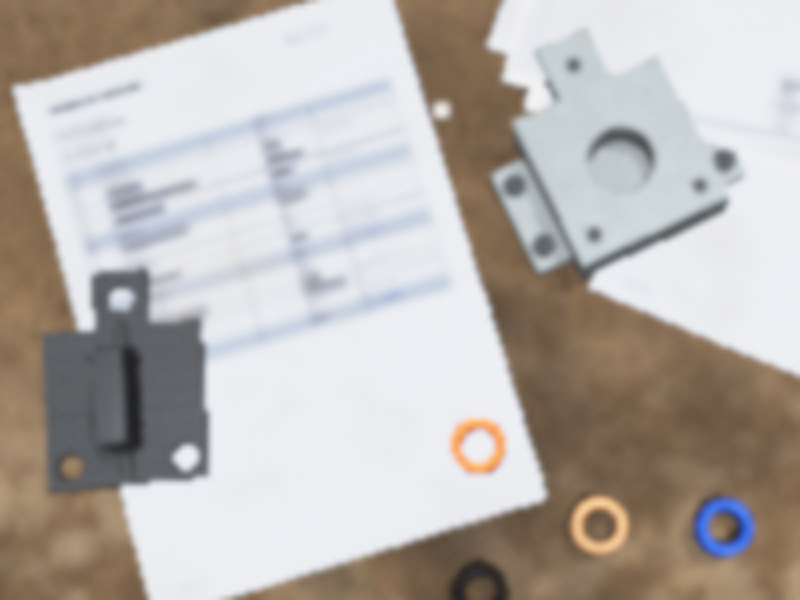

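View pics/sa.png

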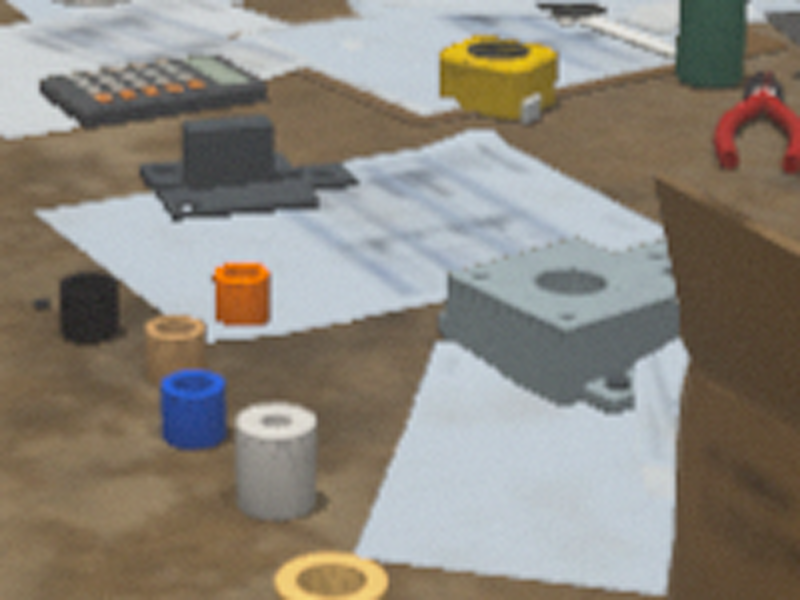

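The top crop (x4) shows the bush rim at (600,525), the bore at (621,160), and the threads at (573,65), (594,234) and (700,186). The cover holes are at (121,299), (72,466) and (187,458). Now I'll refine these with masks.

```bash
cat > m.py <<'E'
from h import *
def blob(g,u,v,r,dark=True):
    # intensity-weighted centroid in window
    x0,y0=int(round(u))-r,int(round(v))-r
    w=g[y0:y0+2*r+1,x0:x0+2*r+1].astype(float); bg=np.median(np.r_[w[0],w[-1],w[:,0],w[:,-1]])
    k=np.clip((bg-w) if dark else (w-bg),0,None); k[k<0.35*k.max()]=0
    ys,xs=np.mgrid[y0:y0+2*r+1,x0:x0+2*r+1]; return (k*xs).sum()/k.sum(),(k*ys).sum()/k.sum()
def fr(pu,pv,x0=185,y0=165,s=4): return x0+(pu+.5)/s-.5,y0+(pv+.5)/s-.5
def fit(model,pts):
    # 2D rigid fit
    m=np.array(model);p=np.array(pts)[:,:2]; mc,pc=m.mean(0),p.mean(0)
    A=(m-mc);B=(p-pc); th=np.arctan2((A[:,0]*B[:,1]-A[:,1]*B[:,0]).sum(),(A*B).sum())
    R=np.array([[np.cos(th),-np.sin(th)],[np.sin(th),np.cos(th)]]); o=pc-R@mc
    return o,np.degrees(th),np.linalg.norm(A@R.T+pc-p,axis=1)
HOL=[(-.03,.03),(-.03,-.03),(.056,0)]
E
python3 - <<'E'
from m import *
t=np.load("t0.npy",allow_pickle=True).item(); s=np.load("s0.npy",allow_pickle=True).item()
g=cv2.cvtColor(t["frame"],cv2.COLOR_BGR2GRAY)
th=[blob(g,*fr(*p),4) for p in [(594,234),(700,186),(573,65)]]
print(th); P=[onz(t,p,.04) for p in th]; print("housing",fit(HOL,P))
ho=[blob(g,*fr(*p),4,False) for p in [(72,466),(187,458),(121,299)]]
print(ho); 
print("cover z3",fit(HOL,[onz(t,p,.003) for p in ho]))
print("cover z6",fit(HOL,[onz(t,p,.006) for p in ho]))
# housing bore ellipse: approx
print("bore",onz(t,fr(621,160),.04))
# bush
hsv=cv2.cvtColor(t["frame"],cv2.COLOR_BGR2HSV)
for nm,c in (("bush",(335,296)),("roller",(400,284)),("big",(465,285))):
    x,y=c; w=t["frame"][y-13:y+14,x-13:x+14]
    m=((w.max(2)>150)).astype(np.uint8)
    cs,_=cv2.findContours(m,cv2.RETR_EXTERNAL,cv2.CHAIN_APPROX_NONE); k=max(cs,key=cv2.contourArea)
    e=cv2.fitEllipse(k); uv=(e[0][0]+x-13,e[0][1]+y-13)
    z={"bush":.026,"roller":.038,"big":.035}[nm]
    print(nm,uv,e[1],onz(t,uv,z))
# side view of cover holes, threads, bush top
print("side bore",onz(s,fr(571,282,220,180),.04),"bush top",onz(s,fr(176,326,220,180),.026), "roller",onz(s,fr(276,422,220,180),.038))
print("side thr",[onz(s,fr(*p,220,180),.04) for p in [(481,275),(568,317),(657,257)]])
for n,p in(("rib top L-near",(184,124)),("rib top R",(270,122))): print(n,onz(s,fr(*p,220,180),.042))
E
```

```text
[(np.float64(333.11699507389164), np.float64(223.3423645320197)), (np.float64(360.09534368070956), np.float64(210.97560975609755)), (np.float64(327.87441860465117), np.float64(180.8248062015504))]
housing (array([0.63263318, 0.07625096]), np.float64(26.52307173690429), array([0.00046807, 0.00084913, 0.00038108]))
[(np.float64(202.707182320442), np.float64(281.29650092081033)), (np.float64(231.16532258064515), np.float64(278.86424731182797)), (np.float64(214.8290996784566), np.float64(239.31768488745982))]
cover z3 (array([0.50771033, 0.33326689]), np.float64(6.022034884981629), array([0.00041527, 0.00052803, 0.00048974]))
cover z6 (array([0.50733384, 0.33251263]), np.float64(6.022034884981591), array([0.00052303, 0.00050824, 0.00031402]))
bore [0.63202274 0.07655663 0.04      ]
bush (336.31054496765137, 296.9749870300293) (13.826103210449219, 19.721975326538086) [0.44450547 0.08246285 0.026     ]
roller (401.6800308227539, 280.37907218933105) (22.449378967285156, 27.322216033935547) [ 0.47817027 -0.0468106   0.038     ]
big (465.21080017089844, 285.6202201843262) (22.444438934326172, 26.131988525390625) [ 0.46955009 -0.17291812  0.035     ]
side bore [0.63204243 0.07787297 0.04      ] bush top [0.44699529 0.08967267 0.026     ] roller [ 0.47160839 -0.0438976   0.038     ]
side thr [array([0.59235606, 0.09351686, 0.04      ]), array([0.61895711, 0.03743785, 0.04      ]), array([0.68219632, 0.10187571, 0.04      ])]
rib top L-near [0.48226466 0.33497238 0.042     ]
rib top R [0.5300547  0.33095664 0.042     ]
```

```bash
python3 - <<'E'
from m import *
t=np.load("t0.npy",allow_pickle=True).item(); s=np.load("s0.npy",allow_pickle=True).item()
for d,(x,y),r in((t,(335,296),13),(s,(264,268),14)):
    w=d["frame"][y-r:y+r+1,x-r:x+r+1]; hsv=cv2.cvtColor(w,cv2.COLOR_BGR2HSV)
    m=((hsv[...,1]>95)&(hsv[...,2]>130)&(hsv[...,0]<22)).astype(np.uint8)
    cs,_=cv2.findContours(m,cv2.RETR_EXTERNAL,cv2.CHAIN_APPROX_NONE); k=max(cs,key=cv2.contourArea)
    c,rad=cv2.minEnclosingCircle(k); b=cv2.boundingRect(k); print(c,rad,[b[0]+x-r,b[1]+y-r,b[2],b[3]]); uv=(c[0]+x-r,c[1]+y-r); print(uv,onz(d,uv,.026))
    cv2.imwrite(f"pics/b{r}.png",cv2.resize(np.hstack([w,cv2.merge([m*255]*3)]),None,fx=10,fy=10,interpolation=0))
a=arm.observe(); R=Ro.from_rotvec(a["ee_rot"]).as_matrix(); print(R.round(4))
E
```

```text
(15.5, 13.0) 10.547611236572266 [327, 288, 22, 16]
(337.5, 296.0) [0.44647674 0.08009014 0.026     ]
(13.0, 9.75) 7.520904541015625 [256, 259, 15, 13]
(263.0, 263.75) [0.44437583 0.07781562 0.026     ]
[[-9.242e-01  3.819e-01 -3.000e-04]
 [ 3.819e-01  9.242e-01 -9.000e-04]
 [-1.000e-04 -9.000e-04 -1.000e+00]]
```

View pics/b13.png

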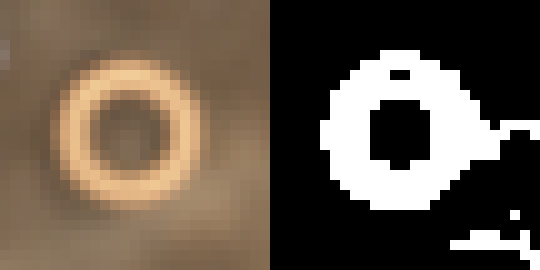

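View pics/b14.png

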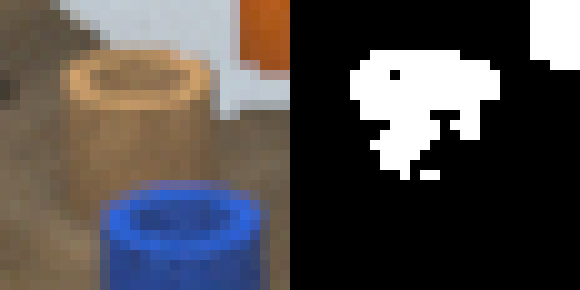

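In the top view the bush ring is centred at (334.6,295.9). In the side view its rim is centred at (263.1,261.4), partly behind the blue one. I'll triangulate the two.

```bash
cat >> h.py <<'E'
def tri(d1,u1,d2,u2):
    c1,v1=ray(d1,u1);c2,v2=ray(d2,u2)
    k=np.linalg.lstsq(np.c_[v1,-v2],c2-c1,rcond=None)[0]; a,b=c1+k[0]*v1,c2+k[1]*v2
    return (a+b)/2,np.linalg.norm(a-b)
def goal(xyz,phi=None):
    """shift in tool axes (mm) and turn (deg) from present pose; phi = world angle of jaw axis (deg, mod 180)"""
    a=arm.observe(); R=Ro.from_rotvec(a["ee_rot"]).as_matrix()
    f=np.degrees(np.arctan2(R[1,1],R[0,1])); print("t",round(a["clock"],2),"tcp",a["position"].round(4),"jaw",round(f,1),"w",round(a["width"]*92,1),"F",a["force"].round(1),"tilt",np.degrees(R[:2,2]).round(2),"j",a["joints"].round(2))
    if xyz is not None: print(" shift tool mm",(R.T@(np.array(xyz)-a["position"])*1000).round(1), "turn",None if phi is None else round(-(((phi-f)+90)%180-90),1))
    return a
E
python3 - <<'E'
from m import *
t=np.load("t0.npy",allow_pickle=True).item(); s=np.load("s0.npy",allow_pickle=True).item()
print(onz(t,(334.6,295.9),.026),onz(s,(263.1,261.4),.026),tri(t,(334.6,295.9),s,(263.1,261.4)))
goal([.446,.086,.12],0)
E
```

```text
[0.44660405 0.08590194 0.026     ] [0.44588733 0.08856189 0.026     ] (array([0.44606243, 0.08597203, 0.02713029]), np.float64(0.0009483620697570855))
t 0.2 tcp [0.2386 0.5774 0.2262] jaw 67.5 w 92.1 F [-0.2 -0.4  0.9] tilt [-0.02 -0.05] j [-1.28  0.43  0.02  1.57 -0.01  1.13 -0.08]
 shift tool mm [-379.3 -374.8  106.6] turn 67.5
```

```bash
python3 -m inch '[[[0.3,-32,-32,0,0],[0.3,-32,-32,0,0],[0.3,-32,-32,0,0],[0.3,-32,-32,0,0],[0.3,-32,-32,0,0],[0.3,-32,-32,0,0],[0.3,-32,-32,0,0],[0.3,-32,-32,0,0],[0.3,-32,-32,0,0],[0.3,-32,-32,0,0],[0.3,-32,-32,0,0],[0.3,0,0,0,0]]]'; python3 -c "
from h import *
goal([.446,.086,.12],0)"
```

```text
clock: 1.4
position: [0.4345, 0.101, 0.2243]
ee_rot: [-0.606, -3.082, -0.001]
force: [-0.1, 0.9, 0.2]
width: 0.7
t 1.4 tcp [0.4345 0.101  0.2243] jaw 67.7 w 64.4 F [-0.1  0.9  0.2] tilt [0.   0.03] j [-0.6   0.14  0.29  2.01 -0.05  1.    0.89]
 shift tool mm [-16.3  -9.6 104.3] turn 67.7
```

```bash
python3 -m inch '[[[0.3,0,0,0,8.5],[0.3,0,0,0,8.5],[0.3,0,0,0,8.5],[0.3,0,0,0,8.5],[0.3,0,0,0,8.5],[0.3,0,0,0,8.5],[0.3,0,0,0,8.5],[0.3,0,0,0,8.5],[0.3,0,0,0,0]]]'; python3 -c "
from h import *
goal([.446,.086,.06],0)"
```

```text
clock: 2.3
position: [0.4332, 0.1014, 0.2239]
ee_rot: [-2.239, -2.201, 0.0]
force: [-0.6, -0.4, -0.5]
width: 0.703
t 2.3 tcp [0.4332 0.1014 0.2239] jaw -1.0 w 64.6 F [-0.6 -0.4 -0.5] tilt [-0.08  0.06] j [-0.72  0.14  0.42  2.02 -0.07  1.   -0.28]
 shift tool mm [-15.3  13.3 163.9] turn -1.0
```

```bash
python3 -m inch '[[[0.3,-8,7,30,-1],[0.3,-8,7,40,0],[0.3,0,0,45,0],[0.3,0,0,45,0],[0.3,0,0,0,0],[0.3,0,0,0,0]]]'; python3 -c "
from h import *
goal([.446,.086,.016],0)
t=cam('top');s=cam('side');crop(t,270,225,133,100,6,'pics/t1.png');crop(s,200,200,133,100,6,'pics/s1.png')"
```

```text
clock: 2.9
position: [0.4501, 0.0883, 0.0615]
ee_rot: [-2.187, -2.255, -0.009]
force: [0.2, 1.0, 0.1]
width: 0.697
t 2.9 tcp [0.4501 0.0883 0.0615] jaw 1.7 w 64.1 F [0.2 1.  0.1] tilt [0.22 0.24] j [-0.58  0.41  0.35  2.17 -0.25  0.59 -0.02]
 shift tool mm [-2.4 -4.4 45.5] turn 1.7
```

View pics/t1.png

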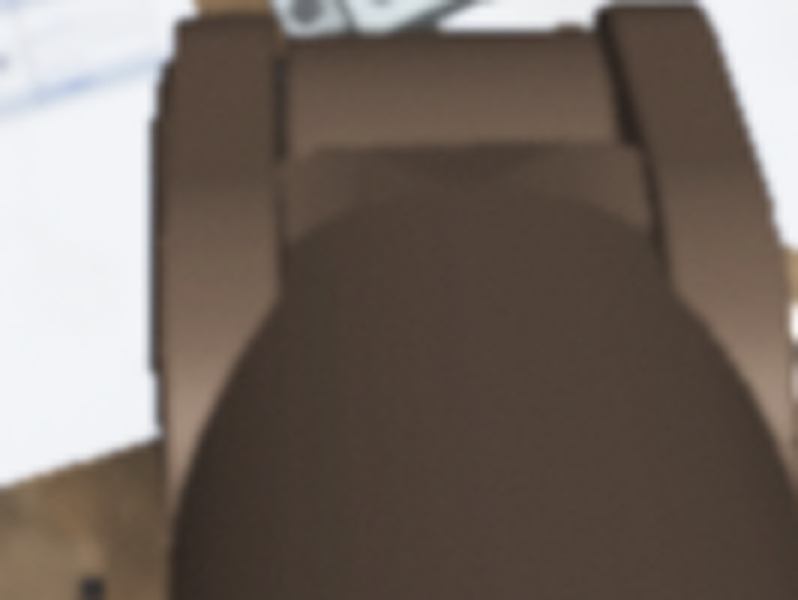

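View pics/s1.png

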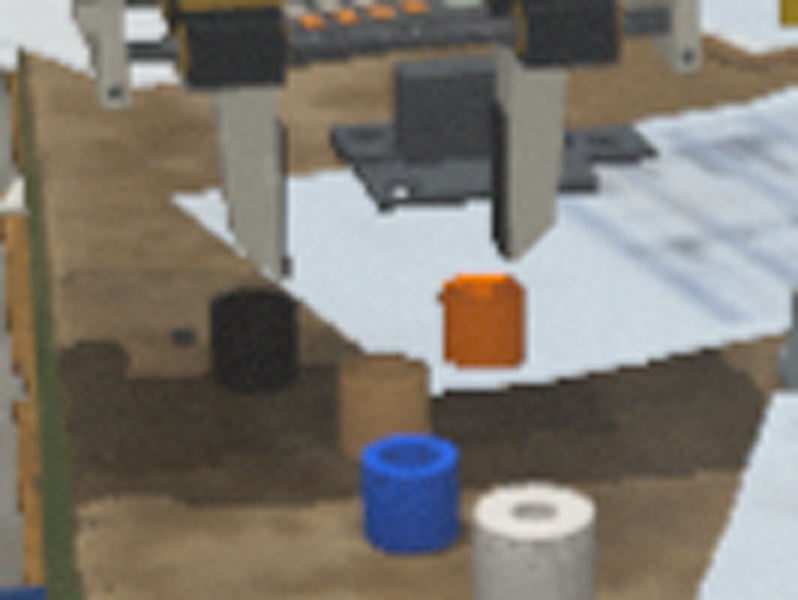

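In the side view the fingers straddle the bush, with tips at about (285,270) and (510,255) in the crop and the bush at (385,400). Nothing is in their way, so I'm lowering.

```bash
python3 -m inch '[[[0.3,-2,-4,5,1.7],[0.3,0,0,10,0],[0.3,0,0,10,0],[0.3,0,0,10,0],[0.3,0,0,0,0],[0.3,0,0,0,0]]]' 15; python3 -c "
from h import *
goal([.446,.086,.016],0)"
```

```text
clock: 3.6
position: [0.4502, 0.0886, 0.0295]
ee_rot: [2.219, 2.219, 0.027]
force: [-0.6, 0.8, 0.4]
width: 0.699
t 3.6 tcp [0.4502 0.0886 0.0295] jaw 0.0 w 64.3 F [-0.6  0.8  0.4] tilt [0.85 0.57] j [-0.55  0.46  0.31  2.21 -0.3   0.49  0.  ]
 shift tool mm [-2.8 -4.4 13.4] turn 0.0
```

```bash
python3 -m inch '[[[0.3,-3,-4,4,0],[0.3,0,0,0,0],[0.3,0,0,0,0]]]'; python3 -c "
from h import *
goal([.446,.086,.016],0)"
```

```text
clock: 3.9
position: [0.4459, 0.0852, 0.0251]
ee_rot: [2.219, 2.219, 0.027]
force: [0.4, 0.0, 0.5]
width: 0.699
t 3.9 tcp [0.4459 0.0852 0.0251] jaw -0.0 w 64.3 F [0.4 0.  0.5] tilt [0.83 0.56] j [-0.54  0.47  0.3   2.22 -0.31  0.48  0.01]
 shift tool mm [ 0.7 -0.   9.1] turn -0.0
```

```bash
python3 -m inch '[[[0.3,1,0,5,0],[0.3,0,0,4,0],[0.3,0,0,0,0],[0.75,0,0,0,0],[0.75,0,0,0,0],[0.75,0,0,0,0],[0.75,0,0,0,0],[0.75,0,0,0,0],[0.75,0,0,0,0],[0.75,0,0,0,0]]]' 15; python3 -c "
from h import *
goal([.446,.086,.016],0)"
```

```text
clock: 4.9
position: [0.4465, 0.0866, 0.0158]
ee_rot: [2.218, 2.219, 0.028]
force: [-0.1, 0.0, -0.6]
width: 0.294
t 4.9 tcp [0.4465 0.0866 0.0158] jaw 0.0 w 27.1 F [-0.1  0.  -0.6] tilt [0.89 0.58] j [-0.53  0.49  0.29  2.22 -0.32  0.45  0.02]
 shift tool mm [-0.6 -0.5 -0.3] turn 0.0
```

```bash
python3 -m inch '[[[0.8,0,0,-10,0],[0.8,0,0,-20,0],[0.8,0,0,-30,0],[0.8,0,0,-25,0],[0.8,0,0,0,0],[0.8,0,0,0,0]]]' 15; python3 -c "
from h import *
goal([.6325,.0763,.1],0)
s=cam('side');crop(s,200,180,133,100,6,'pics/s2.png')"
```

```text
clock: 5.5
position: [0.4442, 0.0851, 0.1058]
ee_rot: [2.22, 2.218, 0.026]
force: [-0.6, -0.3, -1.1]
width: 0.291
t 5.5 tcp [0.4442 0.0851 0.1058] jaw -0.0 w 26.8 F [-0.6 -0.3 -1.1] tilt [0.81 0.56] j [-0.63  0.32  0.4   2.16 -0.21  0.68 -0.08]
 shift tool mm [ -8.7 188.2   8.4] turn -0.0
```

View pics/s2.png

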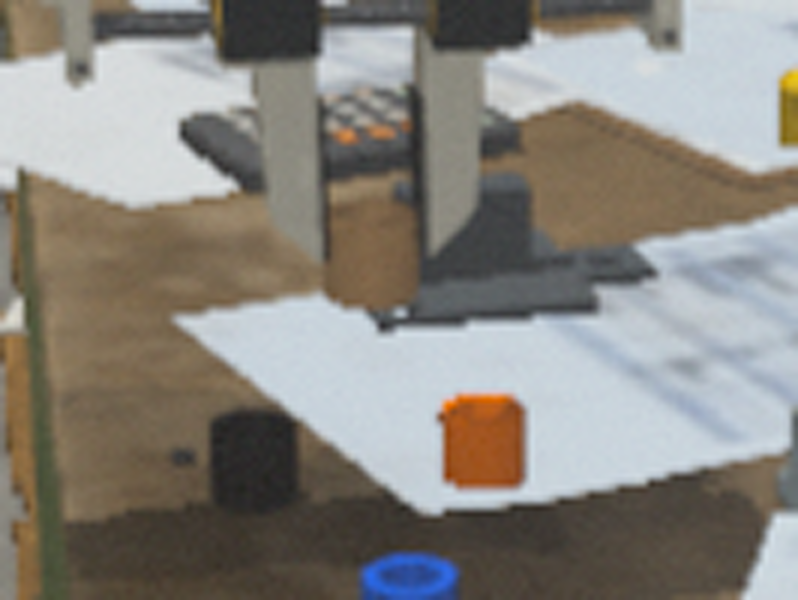

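The bush is held upright between the fingers and sticks out about 15 mm below the tips (crop x 325–420, bottom at 308). Next I'll move it over the bore.

```bash
python3 -m inch '[[[0.8,-2,30,0,0],[0.8,-2,40,0,0],[0.8,-2,40,0,0],[0.8,-2,40,0,0],[0.8,-1,30,0,0],[0.8,0,8,0,0],[0.8,0,0,0,0],[0.8,0,0,0,0]]]' 15; python3 -c "
from h import *
goal([.6325,.0763,.08],0)"
```

```text
clock: 6.35
position: [0.631, 0.0748, 0.0967]
ee_rot: [-2.215, -2.217, -0.004]
force: [-0.6, 0.4, -0.8]
width: 0.294
t 6.35 tcp [0.631  0.0748 0.0967] jaw 0.0 w 27.0 F [-0.6  0.4 -0.8] tilt [-0.2   0.43] j [-0.45  0.6   0.38  1.71 -0.28  0.89  0.05]
 shift tool mm [ 1.4  1.6 16.7] turn 0.0
```

```bash
python3 -m inch '[[[0.8,1.5,1.5,8,0],[0.8,0,0,10,0],[0.8,0,0,0,0],[0.8,0,0,0,0]]]' 15; python3 -c "
from h import *
a=goal([.6325,.0763,.06],0)
t=cam('top');s=cam('side');crop(t,260,150,160,120,5,'pics/t3.png');crop(s,300,180,133,100,6,'pics/s3.png')
p=a['position']
print(proj(s,[[.6325,.0763,.04],p]),proj(t,[[.6325,.0763,.04],p]))"
```

```text
clock: 6.75
position: [0.6283, 0.0775, 0.0763]
ee_rot: [-2.212, -2.215, -0.001]
force: [0.7, 0.4, 0.3]
width: 0.293
t 6.75 tcp [0.6283 0.0775 0.0763] jaw 0.1 w 27.0 F [0.7 0.4 0.3] tilt [-0.44  0.47] j [-0.45  0.62  0.37  1.73 -0.3   0.86  0.06]
 shift tool mm [-1.3  4.3 16.2] turn 0.1
[[362.84223778 250.4210403 ]
 [361.36864777 232.23651686]] [[340.00103588 204.4011937 ]
 [340.07685369 201.52582422]]
```

View pics/t3.png

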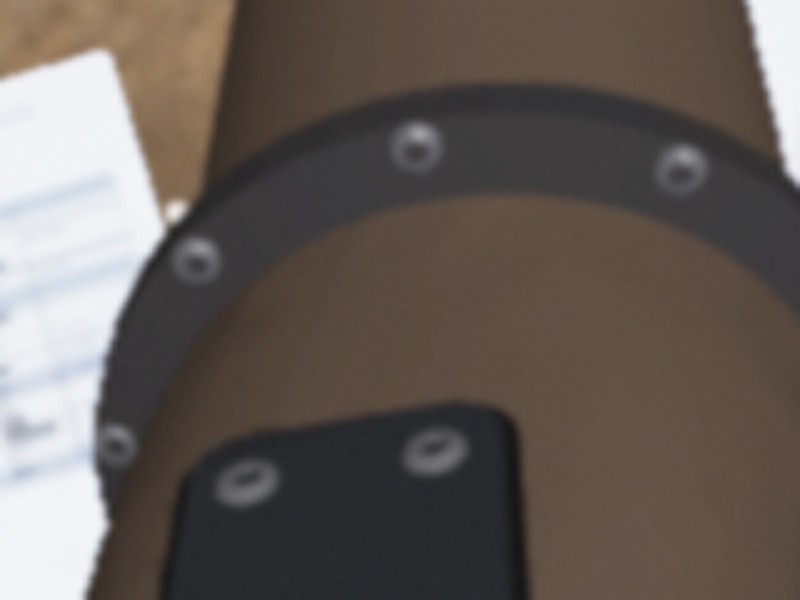

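View pics/s3.png

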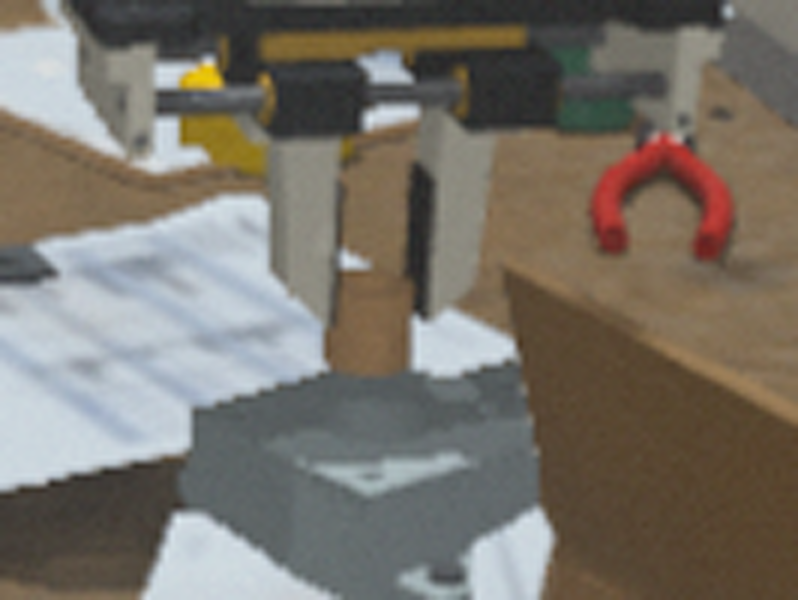

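In the side view the bush is centred at crop x≈370, which agrees with the projected TCP. The bore is at about 376 and the housing is clear below. I need about +4 mm in y of the tool, then lower in small steps.

```bash
python3 -m inch '[[[0.8,-1.5,4.5,4,0],[0.8,0,0,0,0],[0.8,0,0,0,0]]]' 15; python3 -c "
from h import *
a=goal([.6325,.0763,.06],0)"
```

```text
clock: 7.15
position: [0.634, 0.0758, 0.0729]
ee_rot: [-2.213, -2.216, -0.003]
force: [-0.1, -0.4, 0.1]
width: 0.294
t 7.15 tcp [0.634  0.0758 0.0729] jaw 0.1 w 27.1 F [-0.1 -0.4  0.1] tilt [-0.33  0.48] j [-0.44  0.63  0.37  1.71 -0.3   0.86  0.07]
 shift tool mm [ 0.4 -1.4 13. ] turn 0.1
```

```bash
python3 -m inch '[[[0.8,0,0,5,0],[0.8,0,0,5,0],[0.8,0,0,0,0],[0.8,0,0,0,0]]]' 15; python3 -c "
from h import *
a=goal([.6325,.0763,.052],0)"
```

```text
clock: 7.55
position: [0.634, 0.0758, 0.062]
ee_rot: [-2.213, -2.216, -0.003]
force: [-0.8, 0.9, -1.1]
width: 0.295
t 7.55 tcp [0.634  0.0758 0.062 ] jaw 0.1 w 27.1 F [-0.8  0.9 -1.1] tilt [-0.33  0.48] j [-0.44  0.64  0.37  1.72 -0.31  0.84  0.07]
 shift tool mm [ 0.4 -1.4 10. ] turn 0.1
```

```bash
python3 -m inch '[[[0.8,0.4,-1.4,4,0],[0.8,0,0,0,0],[0.8,0,0,4,0],[0.8,0,0,3,0],[0.8,0,0,0,0],[0.8,0,0,0,0]]]' 15; python3 -c "
from h import *
a=goal([.6325,.0763,.043],0)
s=cam('side');crop(s,300,180,133,100,6,'pics/s4.png')"
```

```text
clock: 8.15
position: [0.6322, 0.0764, 0.05]
ee_rot: [-2.213, -2.216, -0.003]
force: [0.5, -0.1, 0.1]
width: 0.291
t 8.15 tcp [0.6322 0.0764 0.05  ] jaw 0.1 w 26.8 F [ 0.5 -0.1  0.1] tilt [-0.34  0.48] j [-0.43  0.66  0.36  1.73 -0.31  0.81  0.08]
 shift tool mm [-0.2  0.3  6.9] turn 0.1
```

View pics/s4.png

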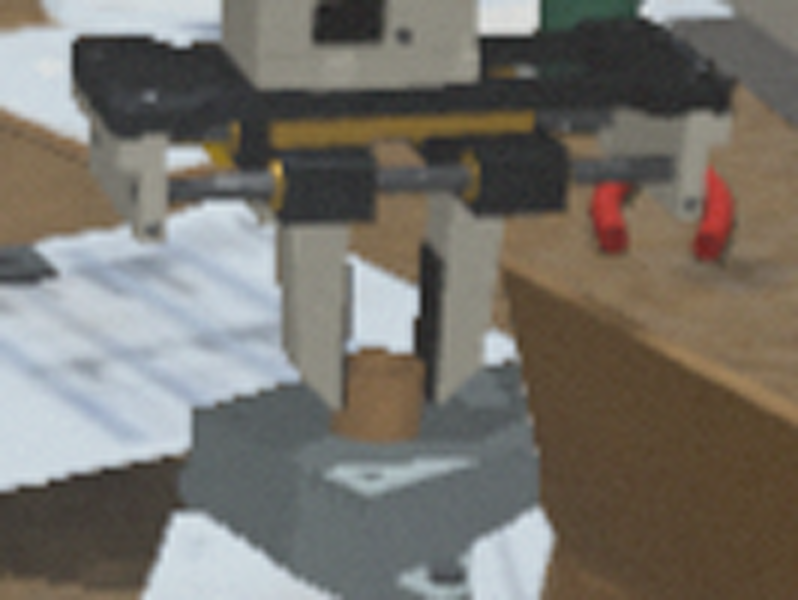

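The bush covers crop (345–420, 350–440), centred on the bore and starting to go in, with no force showing. I'm continuing down.

```bash
python3 -m inch '[[[0.8,0,0.3,3,0],[0.8,0,0,3,0],[0.8,0,0,0,0],[0.8,0,0,0,0]]]' 15; python3 -c "
from h import *
a=goal([.6325,.0763,.043],0)
s=cam('side');crop(s,300,180,133,100,6,'pics/s5.png')"
```

```text
clock: 8.6
position: [0.6327, 0.0765, 0.0436]
ee_rot: [-2.213, -2.216, -0.003]
force: [0.0, -0.0, -0.1]
width: 0.291
t 8.6 tcp [0.6327 0.0765 0.0436] jaw 0.1 w 26.8 F [ 0.  -0.  -0.1] tilt [-0.32  0.49] j [-0.43  0.67  0.35  1.74 -0.32  0.8   0.08]
 shift tool mm [-0.2 -0.2  0.6] turn 0.1
```

View pics/s5.png

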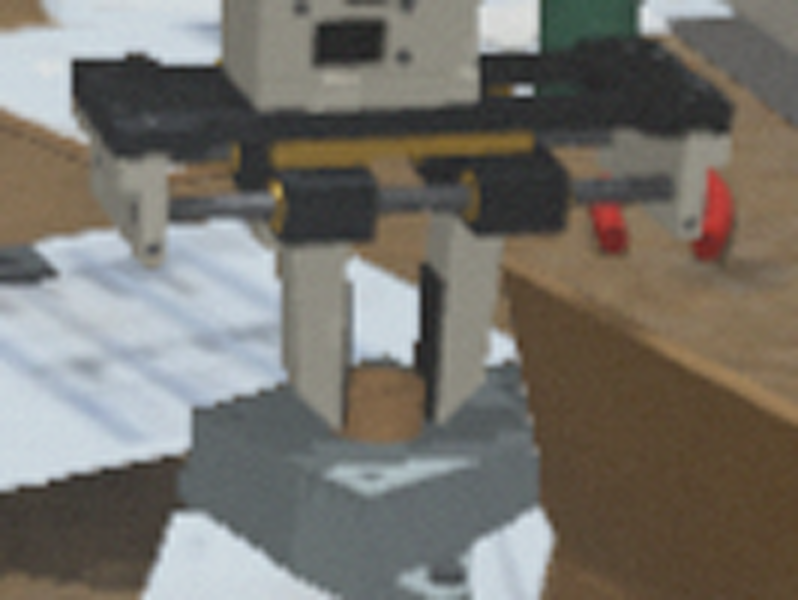

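The bush is well into the bore: the visible part is down to crop y 365–440 and the bottom edge stays at the rim. Releasing now.

```bash
python3 -m inch '[[[0.55,0,0,0,0],[0.4,0,0,0,0],[0.3,0,0,0,0],[0.3,0,0,0,0],[0.3,0,0,0,0],[0.3,0,0,-15,0],[0.3,0,0,-30,0],[0.3,0,0,-40,0],[0.3,0,0,-30,0],[0.3,0,0,0,0]]]' 15; python3 -c "
from h import *
a=goal([.5077,.333,.16],96)
s=cam('side');crop(s,300,200,133,100,6,'pics/s6.png')"
```

```text
clock: 9.65
position: [0.6334, 0.0749, 0.1667]
ee_rot: [-2.214, -2.215, -0.003]
force: [-0.6, -0.2, -0.2]
width: 0.698
t 9.65 tcp [0.6334 0.0749 0.1667] jaw 0.0 w 64.2 F [-0.6 -0.2 -0.2] tilt [-0.3   0.46] j [-0.47  0.53  0.42  1.63 -0.25  1.04  0.02]
 shift tool mm [ 258.1 -125.6    9.4] turn 84.0
```

View pics/s6.png

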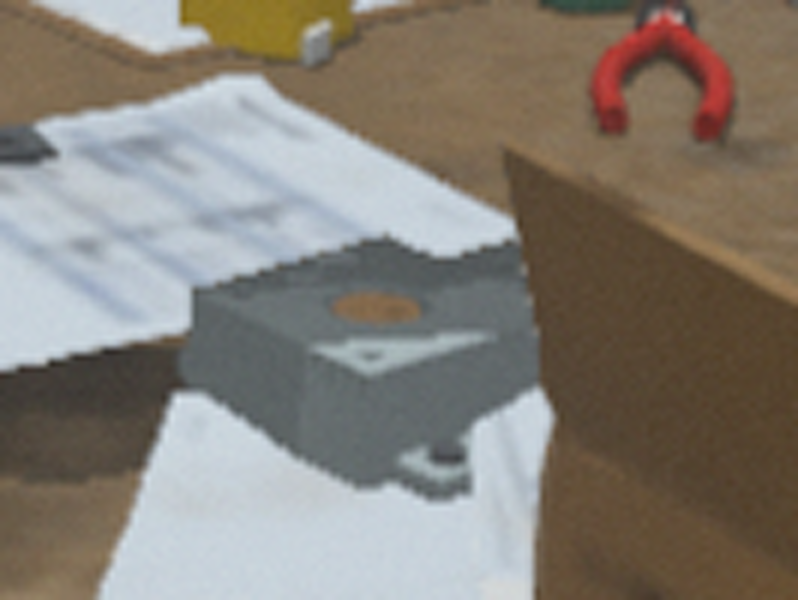

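The bush looks sunk into the bore with its face just below the mouth (crop ellipse at (376,307)). I'll confirm that in the top view once the arm has moved away to the cover.

```bash
python3 -m inch '[[[0.3,43,-21,0,0],[0.3,43,-21,0,0],[0.3,43,-21,0,0],[0.3,43,-21,0,0],[0.3,43,-21,0,0],[0.3,40,-20,0,0],[0.3,0,0,0,0]]]' 15; python3 -c "
from h import *
a=goal([.5077,.333,.16],96)
t=cam('top');crop(t,280,150,133,100,6,'pics/t7.png')"
```

```text
clock: 10.4
position: [0.5019, 0.3355, 0.1654]
ee_rot: [-2.221, -2.208, 0.006]
force: [-0.4, 0.2, -0.0]
width: 0.7
t 10.4 tcp [0.5019 0.3355 0.1654] jaw -0.3 w 64.4 F [-0.4  0.2 -0. ] tilt [-0.55  0.24] j [-0.94  0.47  0.39  1.72 -0.22  0.99 -0.48]
 shift tool mm [-2.5  5.8  5.3] turn 83.7
```

View pics/t7.png

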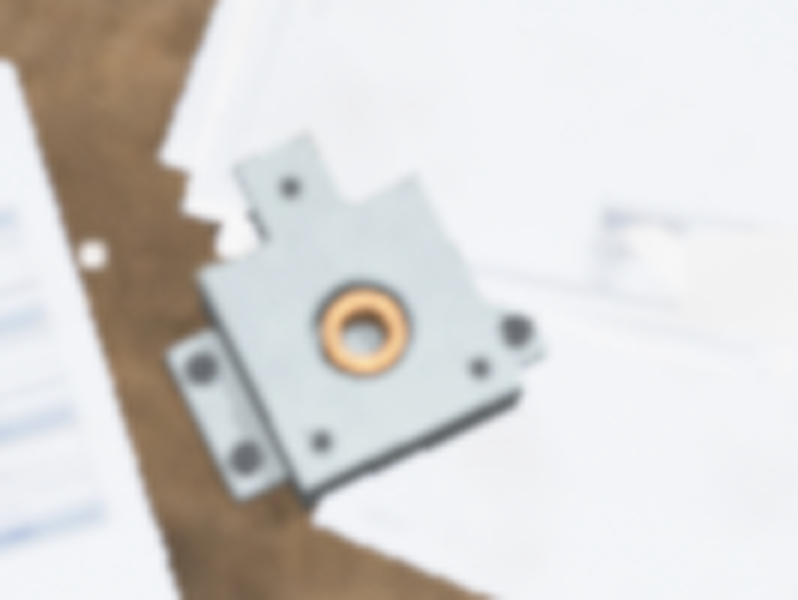

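The bush sits in the bore at crop (365,330), an even ring that is round and concentric, so it is upright and home. Now I'll turn the jaws to the rib: −96° takes them to 96°.

```bash
python3 -m inch '[[[0.3,0,0,0,-8.5],[0.3,0,0,0,-8.5],[0.3,0,0,0,-8.5],[0.3,0,0,0,-8.5],[0.3,0,0,0,-8.5],[0.3,0,0,0,-8.5],[0.3,0,0,0,-8.5],[0.3,0,0,0,-8.5],[0.3,0,0,0,-8.5],[0.3,0,0,0,-8.5],[0.3,0,0,0,-8.5],[0.3,0,0,0,0]]]' 15; python3 -c "
from h import *
a=goal([.5077,.333,.1],96)"
```

```text
clock: 11.65
position: [0.5082, 0.3122, 0.1604]
ee_rot: [0.105, -3.126, 0.02]
force: [-0.3, 0.3, 0.5]
width: 0.7
t 11.65 tcp [0.5082 0.3122 0.1604] jaw 93.9 w 64.4 F [-0.3  0.3  0.5] tilt [-0.79 -0.75] j [-0.64  0.46 -0.01  1.71  0.01  0.99  0.99]
 shift tool mm [-1.8 21.5 60.1] turn -2.1
```

```bash
python3 -m inch '[[[0.3,-2,21.5,0,-2],[0.3,0,0,0,0],[0.3,0,0,20,0],[0.3,0,0,20,0],[0.3,0,0,20,0],[0.3,0,0,0,0],[0.3,0,0,0,0]]]' 15; python3 -c "
from h import *
a=goal([.5077,.333,.06],96)"
```

```text
clock: 12.35
position: [0.5112, 0.3251, 0.098]
ee_rot: [0.103, -3.126, 0.027]
force: [0.9, -0.5, -0.6]
width: 0.698
t 12.35 tcp [0.5112 0.3251 0.098 ] jaw 93.8 w 64.3 F [ 0.9 -0.5 -0.6] tilt [-0.77 -1.02] j [-0.65  0.54 -0.01  1.74  0.01  0.88  0.97]
 shift tool mm [ 2.4  8.8 37.9] turn -2.2
```

```bash
python3 -m inch '[[[0.3,2.4,9,0,-2.2],[0.3,0,0,0,0],[0.3,0,0,12,0],[0.3,0,0,12,0],[0.3,0,0,0,0],[0.3,0,0,0,0]]]' 15; python3 -c "
from h import *
a=goal([.5077,.333,.03],96)
s=cam('side');crop(s,215,150,133,100,6,'pics/s8.png');t=cam('top');crop(t,150,205,133,100,6,'pics/t8.png')"
```

```text
clock: 12.95
position: [0.5091, 0.3348, 0.0747]
ee_rot: [0.163, -3.126, 0.024]
force: [0.5, -1.0, -0.5]
width: 0.697
t 12.95 tcp [0.5091 0.3348 0.0747] jaw 96.0 w 64.1 F [ 0.5 -1.  -0.5] tilt [-0.58 -0.89] j [-0.66  0.58 -0.02  1.75  0.02  0.83  0.98]
 shift tool mm [ 1.  -1.  44.8] turn -0.0
```

View pics/s8.png

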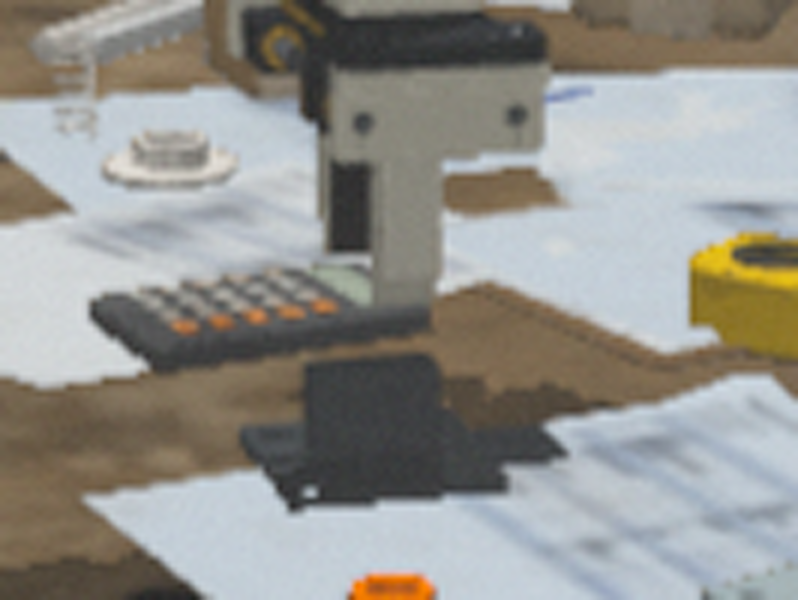

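View pics/t8.png

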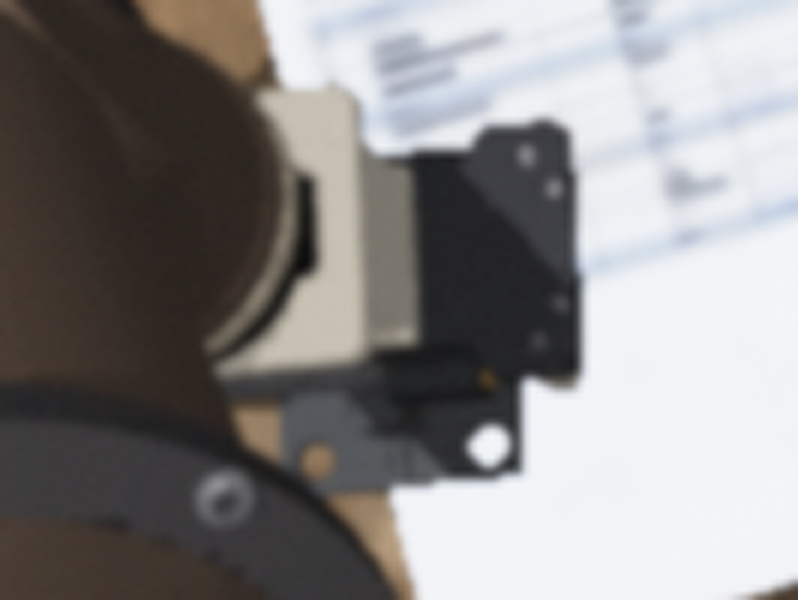

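```bash
python3 - <<'E'
from m import *
s=np.load("s0.npy",allow_pickle=True).item()
a=arm.observe(); R=Ro.from_rotvec(a["ee_rot"]).as_matrix(); p=a["position"]
tip=p-R[:,1]*.032; tipb=p-R[:,1]*.051
c=np.array([.5077,.333]); th=np.radians(6); X=np.array([np.cos(th),np.sin(th)]);Y=np.array([-X[1],X[0]])
def cp(x,y,z): return np.r_[c+x*X+y*Y,z]
q=[tip,tipb,cp(-.025,-.009,.042),cp(.025,-.009,.042),cp(-.042,-.042,.006),cp(.042,-.042,.006)]
print((proj(s,q)-[215,150])*6)
E
```

```text
[[396.92500591 299.2067512 ]
 [410.44985216 313.77795266]
 [312.52792923 374.96648216]
 [443.76924098 363.86543161]
 [289.31482466 501.28548371]
 [512.13547072 480.04175073]]
```

In the side view the finger tip projects to about (400,305) and the rib face lies at (305–440, 360), both close to prediction, so the jaws straddle the rib. Descending.

```bash
python3 -m inch '[[[0.3,1,-2,0,0],[0.3,0,0,10,0],[0.3,0,0,10,0],[0.3,0,0,10,0],[0.3,0,0,0,0],[0.3,0,0,0,0]]]' 15; python3 -c "
from h import *
a=goal([.5077,.333,.0105],96)"
```

```text
clock: 13.65
position: [0.508, 0.3317, 0.0423]
ee_rot: [0.163, -3.126, 0.024]
force: [0.9, -0.5, 0.5]
width: 0.7
t 13.65 tcp [0.508  0.3317 0.0423] jaw 96.0 w 64.4 F [ 0.9 -0.5  0.5] tilt [-0.58 -0.9 ] j [-0.66  0.61 -0.02  1.78  0.03  0.76  0.98]
 shift tool mm [-0.2  1.8 31.7] turn -0.0
```

```bash
python3 -m inch '[[[0.3,0,1.5,10,0],[0.3,0,0,10,0],[0.3,0,0,0,0],[0.3,0,0,5,0],[0.3,0,0,0,0]]]' 15; python3 -c "
from h import *
a=goal([.5077,.333,.0105],96)"
```

```text
clock: 14.15
position: [0.5076, 0.3331, 0.015]
ee_rot: [0.163, -3.126, 0.024]
force: [0.2, 0.8, 0.1]
width: 0.699
t 14.15 tcp [0.5076 0.3331 0.015 ] jaw 96.0 w 64.4 F [0.2 0.8 0.1] tilt [-0.58 -0.9 ] j [-0.66  0.65 -0.02  1.8   0.03  0.71  0.98]
 shift tool mm [-0.2 -0.   4.5] turn -0.0
```

```bash
python3 -m inch '[[[0.3,0,0,4,0],[0.3,0,0,0,0],[0.6,0,0,0,0],[0.75,0,0,0,0],[0.9,0,0,0,0],[0.9,0,0,0,0],[0.9,0,0,0,0],[0.9,0,0,0,0],[0.9,0,0,0,0],[0.9,0,0,0,0]]]' 40; python3 -c "
from h import *
a=goal([.5077,.333,.1],96)"
```

```text
clock: 15.15
position: [0.5082, 0.3338, 0.0119]
ee_rot: [0.163, -3.128, 0.021]
force: [0.2, -0.3, -1.5]
width: 0.197
t 15.15 tcp [0.5082 0.3338 0.0119] jaw 96.0 w 18.2 F [ 0.2 -0.3 -1.5] tilt [-0.49 -0.8 ] j [-0.66  0.66 -0.02  1.8   0.03  0.7   0.98]
 shift tool mm [  1.4  -1.9 -88.1] turn -0.0
```

```bash
python3 -m inch '[[[0.9,0,0,-5,0],[0.9,0,0,-15,0],[0.9,0,0,-20,0],[0.9,0,0,-20,0],[0.9,0,0,-20,0],[0.9,0,0,-10,0],[0.9,0,0,0,0],[0.9,0,0,0,0]]]' 40; python3 -c "
from h import *
a=goal([.6325,.0763,.1],116.5)
s=cam('side');crop(s,215,130,133,100,6,'pics/s9.png');t=cam('top');crop(t,150,205,133,100,6,'pics/t9.png')"
```

```text
clock: 15.95
position: [0.5074, 0.3332, 0.1075]
ee_rot: [0.162, -3.125, 0.026]
force: [-0.5, -0.2, -3.9]
width: 0.192
t 15.95 tcp [0.5074 0.3332 0.1075] jaw 95.9 w 17.6 F [-0.5 -0.2 -3.9] tilt [-0.67 -0.98] j [-0.66  0.53 -0.02  1.73  0.02  0.9   0.99]
 shift tool mm [ -98.  -268.3   10.5] turn -20.6
```

View pics/s9.png

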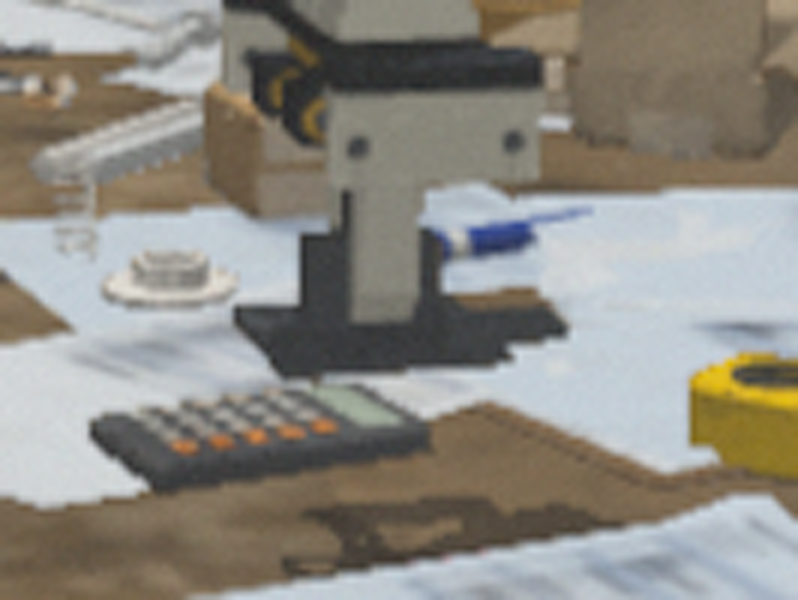

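View pics/t9.png

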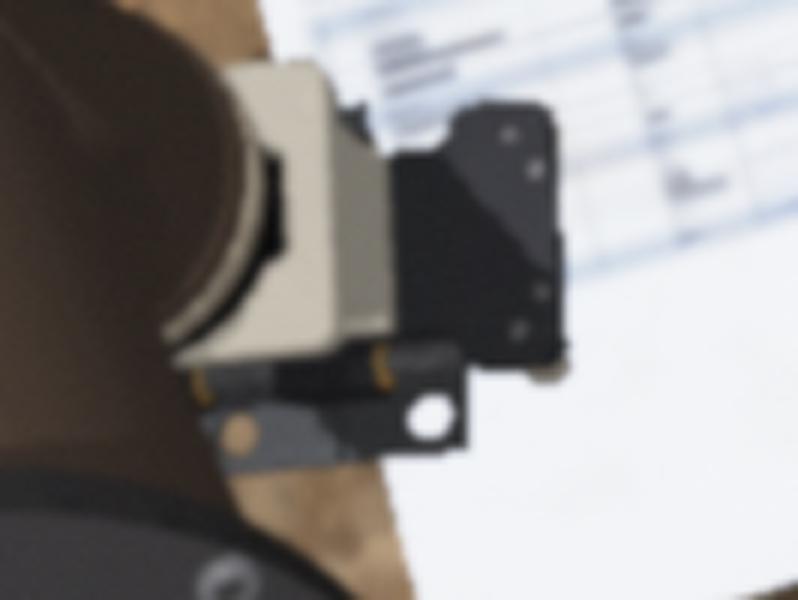

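The plate is off the bench and looks level. In the top crop hole0 is at (239,434) and hole1 at (431,416). I'll use those to measure the plate pose relative to the tool.

```bash
cat > c.py <<'E'
from m import *
def cover_in_tool(t,uv0,uv1,dz=-.0119+.003,r=5,raw=False):
    a=arm.observe(); p=a["position"]; R=Ro.from_rotvec(a["ee_rot"]).as_matrix(); z=p[2]+dz
    q=[onz(t,u,z) for u in (uv0,uv1)]; q=np.array(q)[:,:2]
    o,th,res=fit(HOL[:2],q); f=np.degrees(np.arctan2(R[1,1],R[0,1]))
    print("holes",q.round(4).tolist(),"spacing",np.linalg.norm(q[0]-q[1]).round(4),"centre",o.round(4),"ang",th.round(2),"jaw-ang",round(f-th,2))
    print("offset in cover axes mm (centre - tcp)",(np.array([[np.cos(np.radians(th)),np.sin(np.radians(th))],[-np.sin(np.radians(th)),np.cos(np.radians(th))]])@(o-p[:2])*1000).round(1))
    return o,th
E
python3 - <<'E'
from c import *
t=cam("top"); cover_in_tool(t,fr(239,434,150,205,6),fr(431,416,150,205,6))
s=cam("side")
# plate lower corner left(240?) heights: front-left, front-right, rear-left
for p in((285,374),(503,364),(237,316),(567,328)):
    print(p,onz(s,fr(*p,215,130,6),.0956))
E
```

```text
holes [[0.4741, 0.3583], [0.4804, 0.2988]] spacing 0.0598 centre [0.5071 0.3317] ang 6.05 jaw-ang 89.9
offset in cover axes mm (centre - tcp) [-0.2 -1.2]
(285, 374) [0.47120257 0.30140065 0.0956    ]
(503, 364) [0.55023234 0.30215825 0.0956    ]
(237, 316) [0.462718   0.38032822 0.0956    ]
(567, 328) [0.58242489 0.34561963 0.0956    ]
```

```bash
python3 -m inch '[[[0.9,-7,-19,0,0],[0.9,-13,-36,0,0],[0.9,-14,-38,0,0],[0.9,-14,-38,0,0],[0.9,-14,-38,0,0],[0.9,-14,-38,0,0],[0.9,-13,-36,0,0],[0.9,-7,-20,0,0],[0.9,0,0,0,0],[0.9,0,0,0,0]]]' 40; python3 -c "
from h import *
a=goal([.6325,.0763,.1],116.5)"
```

```text
clock: 17.15
position: [0.6303, 0.0724, 0.0999]
ee_rot: [0.169, -3.11, 0.032]
force: [-0.3, 0.2, -3.5]
width: 0.195
t 17.15 tcp [0.6303 0.0724 0.0999] jaw 96.2 w 17.9 F [-0.3  0.2 -3.5] tilt [-1.48 -1.25] j [-0.21  0.59  0.01  1.66  0.01  0.93  1.46]
 shift tool mm [-2.6  3.6 -0.2] turn -20.3
```

```bash
python3 -m inch '[[[0.9,0,0,0,-4],[0.9,0,0,0,-4],[0.9,0,0,0,-4],[0.9,0,0,0,-4],[0.9,0,0,0,-4],[0.9,0,0,0,0],[0.9,0,0,0,0]]]' 40; python3 -c "
from h import *
a=goal([.6325,.0763,.09],116.5)"
```

```text
clock: 17.85
position: [0.625, 0.0829, 0.0965]
ee_rot: [0.739, -3.016, 0.016]
force: [0.0, -0.1, -3.3]
width: 0.193
t 17.85 tcp [0.625  0.0829 0.0965] jaw 117.5 w 17.7 F [ 0.  -0.1 -3.3] tilt [-1.9  -1.06] j [-0.16  0.59 -0.09  1.66  0.08  0.93  1.76]
 shift tool mm [-3.8 -9.3  6.4] turn 1.0
```

```bash
cat >> h.py <<'E'
RG=Ro.from_rotvec([0.163,-3.128,0.021]).as_matrix()
def plate():
    a=arm.observe(); R=Ro.from_rotvec(a["ee_rot"]).as_matrix(); n=R@RG.T@[0,0,1]
    print("plate normal tilt deg world xy",np.degrees(n[:2]).round(2),"total",np.degrees(np.arccos(n[2])).round(2))
E
python3 -c "
from h import *
plate()
s=cam('side');crop(s,290,160,133,100,6,'pics/s10.png');t=cam('top');crop(t,270,140,133,100,6,'pics/t10.png')"
```

```text
plate normal tilt deg world xy [1.74 0.14] total 1.74
```

View pics/s10.png

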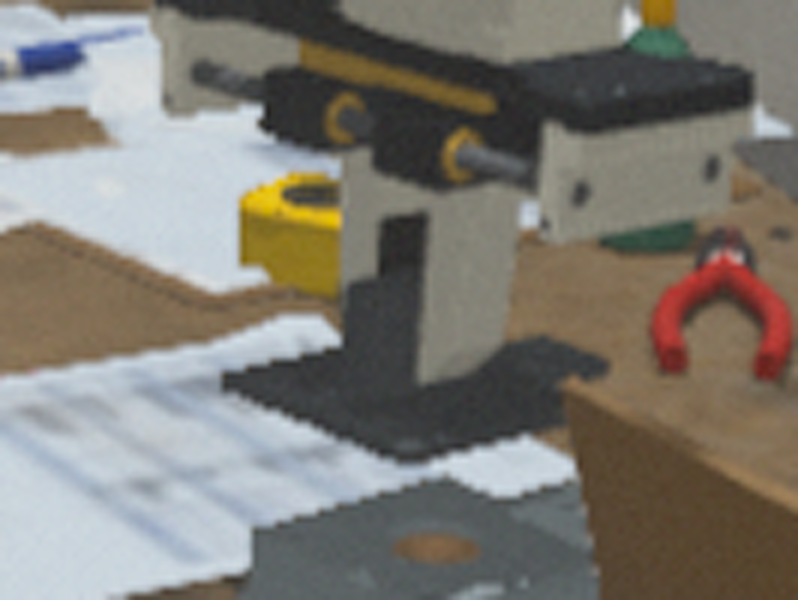

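View pics/t10.png

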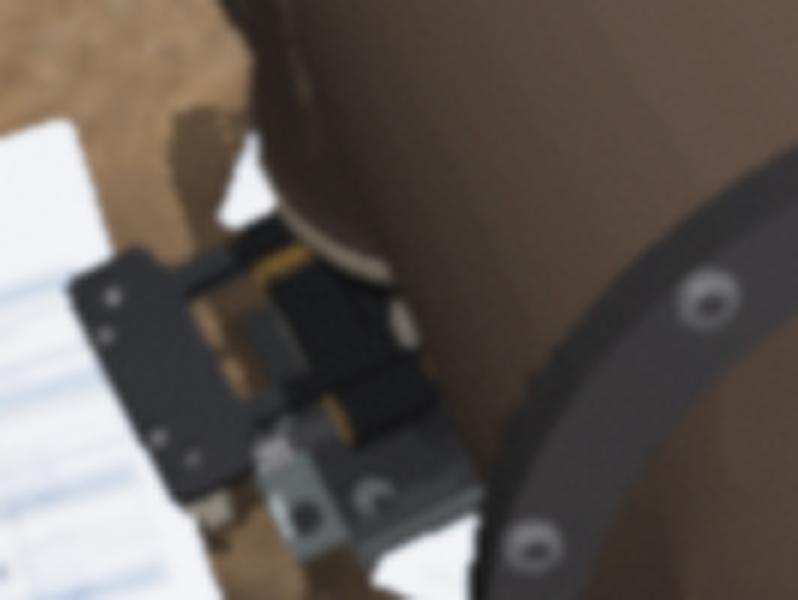

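In the side view the plate hangs above the housing with no contact, and one hole is partly visible in the top view at (375,495). The drift from moving has left the plate about 1.7° off level. I'll try a fast retreat and a slow return, to see which moves cause the tilt.

```bash
python3 -m inch '[[[0.9,36,18,-5,0],[0.9,36,18,0,0],[0.9,36,18,0,0],[0.9,0,0,0,0],[0.9,0,0,0,0]]]' 40; python3 -c "
from h import *
a=goal([.6325,.0763,.09],116.5);plate()"; python3 -m inch '[[[0.9,-10,-5,0,0],[0.9,-10,-5,0,0],[0.9,-10,-5,0,0],[0.9,-10,-5,0,0],[0.9,0,0,0,0]]]' 40; python3 -c "
from h import *
a=goal([.6325,.0763,.09],116.5);plate()"
```

```text
clock: 18.45
position: [0.5, 0.0813, 0.1048]
ee_rot: [0.731, -3.018, 0.017]
force: [1.5, -0.2, -3.7]
width: 0.191
t 18.45 tcp [0.5    0.0813 0.1048] jaw 117.2 w 17.6 F [ 1.5 -0.2 -3.7] tilt [-1.89 -1.1 ] j [-0.19  0.41 -0.11  1.96  0.08  0.81  1.7 ]
 shift tool mm [-116.   -65.    10.6] turn 0.7
plate normal tilt deg world xy [1.72 0.18] total 1.73
clock: 18.95
position: [0.5536, 0.0821, 0.1036]
ee_rot: [0.727, -3.024, 0.018]
force: [0.0, -0.2, -3.0]
width: 0.192
t 18.95 tcp [0.5536 0.0821 0.1036] jaw 117.1 w 17.7 F [ 0.  -0.2 -3. ] tilt [-1.61 -1.05] j [-0.18  0.48 -0.1   1.84  0.08  0.85  1.72]
 shift tool mm [-68.  -41.   11.5] turn 0.6
plate normal tilt deg world xy [1.44 0.13] total 1.45
```

```bash
python3 -m inch '[[[0.9,-7,-4,0,0],[0.9,-7,-4,0,0],[0.9,-7,-4,0,0],[0.9,-7,-4,0,0],[0.9,-7,-4,0,0],[0.9,-7,-4,0,0],[0.9,-7,-4,0,0],[0.9,-7,-4,0,0],[0.9,0,0,0,0]]]' 40; python3 -c "
from h import *
a=goal([.6325,.0763,.09],116.5);plate()"
```

```text
clock: 19.85
position: [0.6248, 0.0784, 0.1008]
ee_rot: [0.726, -3.024, 0.018]
force: [-0.2, -1.2, -3.0]
width: 0.195
t 19.85 tcp [0.6248 0.0784 0.1008] jaw 117.0 w 18.0 F [-0.2 -1.2 -3. ] tilt [-1.64 -1.07] j [-0.16  0.58 -0.09  1.66  0.08  0.93  1.76]
 shift tool mm [-6.2 -5.3 10.6] turn 0.5
plate normal tilt deg world xy [1.46 0.15] total 1.47
```

```bash
python3 -m inch '[[[0.9,10,5,0,0],[0.9,20,10,0,0],[0.9,30,15,0,0],[0.9,40,20,0,0],[0.9,0,0,0,0]]]' 40; python3 -c "
from h import *
a=goal([.6325,.0763,.09],116.5);plate()"; python3 -m inch '[[[0.9,-40,-20,0,0],[0.9,-30,-15,0,0],[0.9,-15,-8,0,0],[0.9,-7,-4,0,0],[0.9,-3,-2,0,0],[0.9,0,0,0,0]]]' 40; python3 -c "
from h import *
a=goal([.6325,.0763,.09],116.5);plate()"
```

```text
clock: 20.35
position: [0.5033, 0.0769, 0.1023]
ee_rot: [0.724, -3.018, 0.018]
force: [0.9, -0.7, -4.3]
width: 0.199
t 20.35 tcp [0.5033 0.0769 0.1023] jaw 117.0 w 18.3 F [ 0.9 -0.7 -4.3] tilt [-1.97 -1.14] j [-0.18  0.42 -0.11  1.96  0.08  0.81  1.71]
 shift tool mm [-115.2  -59.1    7.8] turn 0.5
plate normal tilt deg world xy [1.8  0.22] total 1.81
clock: 20.95
position: [0.6038, 0.0765, 0.099]
ee_rot: [0.728, -3.01, 0.017]
force: [-0.2, 0.8, -4.0]
width: 0.192
t 20.95 tcp [0.6038 0.0765 0.099 ] jaw 117.2 w 17.6 F [-0.2  0.8 -4. ] tilt [-2.34 -1.21] j [-0.16  0.56 -0.09  1.71  0.08  0.92  1.76]
 shift tool mm [-25.8 -13.3   7.8] turn 0.7
plate normal tilt deg world xy [2.17 0.29] total 2.19
```

```bash
python3 -m inch '[[[0.9,40,20,0,0],[0.9,30,15,0,0],[0.9,20,10,0,0],[0.9,12,6,0,0],[0.9,6,3,0,0],[0.9,3,1,0,0],[0.9,0,0,0,0]]]' 40; python3 -c "
from h import *
a=goal([.6325,.0763,.09],116.5);plate()"; python3 -m inch '[[[0.9,-5,-2.5,0,0],[0.9,-10,-5,0,0],[0.9,-15,-8,0,0],[0.9,-20,-10,0,0],[0.9,-30,-15,0,0],[0.9,0,0,0,0]]]' 40; python3 -c "
from h import *
a=goal([.6325,.0763,.09],116.5);plate()"
```

```text
clock: 21.65
position: [0.4689, 0.0743, 0.1042]
ee_rot: [0.73, -3.006, 0.017]
force: [0.7, -0.6, -3.8]
width: 0.195
t 21.65 tcp [0.4689 0.0743 0.1042] jaw 117.3 w 17.9 F [ 0.7 -0.6 -3.8] tilt [-2.52 -1.25] j [-0.18  0.38 -0.12  2.03  0.07  0.79  1.7 ]
 shift tool mm [-146.8  -73.3    7. ] turn 0.8
plate normal tilt deg world xy [2.35 0.34] total 2.37
clock: 22.25
position: [0.5695, 0.0746, 0.0998]
ee_rot: [0.729, -3.011, 0.018]
force: [-1.3, -0.3, -3.9]
width: 0.192
t 22.25 tcp [0.5695 0.0746 0.0998] jaw 117.2 w 17.7 F [-1.3 -0.3 -3.9] tilt [-2.24 -1.23] j [-0.16  0.51 -0.1   1.8   0.08  0.88  1.75]
 shift tool mm [-57.2 -27.4   7.3] turn 0.7
plate normal tilt deg world xy [2.07 0.31] total 2.1
```

```bash
python3 -m inch '[[[0.9,-4,-2,0,0],[0.9,-8,-4,0,0],[0.9,-12,-6,0,0],[0.9,-20,-10,0,0],[0.9,0,0,0,0]]]' 40; python3 -c "
from h import *
a=goal([.6325,.0763,.09],116.5);plate()"; python3 -m inch '[[[0.9,0,0,0,8],[0.9,0,0,0,8],[0.9,0,0,0,0]]]' 40; python3 -c "
from h import *
a=goal([.6325,.0763,.09],116.5);plate()"
```

```text
clock: 22.75
position: [0.6239, 0.0747, 0.0961]
ee_rot: [0.728, -3.011, 0.018]
force: [-0.7, -0.3, -4.2]
width: 0.197
t 22.75 tcp [0.6239 0.0747 0.0961] jaw 117.2 w 18.1 F [-0.7 -0.3 -4.2] tilt [-2.26 -1.25] j [-0.15  0.59 -0.09  1.66  0.08  0.94  1.77]
 shift tool mm [-8.7 -2.5  5.7] turn 0.7
plate normal tilt deg world xy [2.09 0.33] total 2.12
clock: 23.05
position: [0.6243, 0.0745, 0.0953]
ee_rot: [0.289, -3.085, 0.028]
force: [-0.4, -0.3, -4.4]
width: 0.197
t 23.05 tcp [0.6243 0.0745 0.0953] jaw 100.7 w 18.1 F [-0.4 -0.3 -4.4] tilt [-2.34 -1.25] j [-0.2   0.59 -0.01  1.66  0.02  0.93  1.53]
 shift tool mm [-8.7  0.3  4.9] turn -15.8
plate normal tilt deg world xy [1.92 0.42] total 1.96
```

Slow moves of 7 mm per row or less leave the tilt unchanged, while fast ones disturb it. The sure fix is to set the plate flat on clear bench, re-grip it there, and then make only slow moves. I'll turn to the final angle first and go to clear bench at about (0.53, 0.25).

```bash
python3 -m inch '[[[0.9,0,0,0,-5],[0.9,0,0,0,-5],[0.9,0,0,0,-5],[0.9,0,0,0,0],[0.9,0,0,0,0]]]' 40; python3 -c "
from h import *
a=goal([.53,.25,.06],116.5);plate()"
```

```text
clock: 23.55
position: [0.6235, 0.0746, 0.0951]
ee_rot: [0.728, -3.008, 0.019]
force: [-0.6, -0.8, -4.3]
width: 0.19
t 23.55 tcp [0.6235 0.0746 0.0951] jaw 117.2 w 17.5 F [-0.6 -0.8 -4.3] tilt [-2.41 -1.31] j [-0.15  0.59 -0.09  1.66  0.08  0.94  1.77]
 shift tool mm [  1.2 198.7  34.9] turn 0.7
plate normal tilt deg world xy [2.24 0.39] total 2.27
```

```bash
python3 -m inch '[[[0.9,0,15,0,0],[0.9,0,30,0,0],[0.9,0,35,0,0],[0.9,0,35,0,0],[0.9,0,30,0,0],[0.9,0,25,8,0],[0.9,0,15,8,0],[0.9,0,8,8,0],[0.9,0,0,5,0],[0.9,0,0,0,0],[0.9,0,0,0,0]]]' 40; python3 -c "
from h import *
a=goal([.53,.25,.02],116.5);plate()"
```

```text
clock: 24.65
position: [0.5259, 0.259, 0.0652]
ee_rot: [0.722, -3.01, 0.016]
force: [-0.2, -0.2, -3.7]
width: 0.197
t 24.65 tcp [0.5259 0.259  0.0652] jaw 117.0 w 18.1 F [-0.2 -0.2 -3.7] tilt [-2.4  -1.19] j [-0.47  0.58 -0.11  1.79  0.08  0.83  1.42]
 shift tool mm [-1.7 -9.9 45.1] turn 0.5
plate normal tilt deg world xy [2.23 0.27] total 2.24
```

```bash
python3 -m inch '[[[0.9,0,0,10,0],[0.9,0,0,10,0],[0.9,0,0,10,0],[0.9,0,0,8,0],[0.9,0,0,5,0],[0.9,0,0,0,0]]]' 40; python3 -c "
from h import *
a=goal([.53,.25,.015],116.5);plate()"
```

```text
clock: 25.25
position: [0.526, 0.2541, 0.0181]
ee_rot: [0.713, -3.013, 0.019]
force: [-0.7, 0.1, -3.2]
width: 0.195
t 25.25 tcp [0.526  0.2541 0.0181] jaw 116.6 w 17.9 F [-0.7  0.1 -3.2] tilt [-2.38 -1.28] j [-0.47  0.64 -0.1   1.82  0.09  0.73  1.41]
 shift tool mm [-1.9 -5.5  3. ] turn 0.1
plate normal tilt deg world xy [2.2  0.36] total 2.23
```

```bash
python3 -m inch '[[[0.9,0,0,2,0],[0.9,0,0,1.5,0],[0.9,0,0,0,0]]]' 40; python3 -c "
from h import *
a=goal([.53,.25,.015],116.5);plate()"
```

```text
clock: 25.55
position: [0.5261, 0.2543, 0.0146]
ee_rot: [0.714, -3.013, 0.018]
force: [-0.5, 0.7, -3.7]
width: 0.198
t 25.55 tcp [0.5261 0.2543 0.0146] jaw 116.6 w 18.2 F [-0.5  0.7 -3.7] tilt [-2.35 -1.26] j [-0.47  0.64 -0.1   1.82  0.09  0.73  1.41]
 shift tool mm [-1.5 -5.6 -0.5] turn 0.1
plate normal tilt deg world xy [2.17 0.34] total 2.2
```

Now I'll open slightly so the plate drops flat (about 2 mm), go down 2 mm and re-grip. The offset will be re-measured afterwards.

```bash
python3 -m inch '[[[0.9,0,0,1.5,0],[0.7,0,0,0,0],[0.65,0,0,0,0],[0.65,0,0,0,0],[0.65,0,0,0,0],[0.65,0,0,0,0]]]' 40; python3 -c "
from h import *
a=goal([.526,.2543,.013],116.5)"
```

```text
clock: 26.15
position: [0.5278, 0.2556, 0.0153]
ee_rot: [0.715, -3.018, 0.016]
force: [-0.2, 0.0, 0.4]
width: 0.347
t 26.15 tcp [0.5278 0.2556 0.0153] jaw 116.7 w 32.0 F [-0.2  0.   0.4] tilt [-2.11 -1.12] j [-0.47  0.64 -0.1   1.82  0.09  0.72  1.41]
 shift tool mm [ 2.1 -0.4  2.4] turn 0.2
```

```bash
python3 -m inch '[[[0.65,0,0,2.5,0],[0.65,0,0,0,0],[0.9,0,0,0,0],[0.9,0,0,0,0],[0.9,0,0,0,0],[0.9,0,0,0,0],[0.9,0,0,0,0],[0.9,0,0,0,0]]]' 40; python3 -c "
from h import *
a=goal([.526,.2543,.013],116.5);print(a['ee_rot'].tolist())"
```

```text
clock: 26.95
position: [0.5278, 0.2555, 0.0126]
ee_rot: [0.715, -3.018, 0.016]
force: [0.1, -1.3, -0.9]
width: 0.193
t 26.95 tcp [0.5278 0.2555 0.0126] jaw 116.7 w 17.8 F [ 0.1 -1.3 -0.9] tilt [-2.11 -1.11] j [-0.47  0.65 -0.1   1.82  0.09  0.72  1.41]
 shift tool mm [ 2.2 -0.3 -0.3] turn 0.2
[0.7148422962840075, -3.0177104071401475, 0.016098186784465875]
```

```bash
sed -i 's/^RG=.*/RG=Ro.from_rotvec([0.71484,-3.01771,0.0161]).as_matrix()/' h.py; python3 -m inch '[[[0.9,0,0,-4,0],[0.9,0,0,-8,0],[0.9,0,0,-8,0],[0.9,0,0,-8,0],[0.9,0,0,-8,0],[0.9,0,0,-8,0],[0.9,0,0,-8,0],[0.9,0,0,-8,0],[0.9,0,0,-8,0],[0.9,0,0,-4,0],[0.9,0,0,0,0]]]' 40; python3 -c "
from h import *
a=goal([.6325,.0763,.09],116.5);plate()
t=cam('top');s=cam('side');crop(t,170,180,160,120,5,'pics/t11.png');crop(s,240,150,133,100,6,'pics/s11.png')"
```

```text
clock: 28.05
position: [0.5301, 0.2567, 0.0912]
ee_rot: [0.715, -3.017, 0.017]
force: [-0.1, 0.3, -3.0]
width: 0.194
t 28.05 tcp [0.5301 0.2567 0.0912] jaw 116.7 w 17.9 F [-0.1  0.3 -3. ] tilt [-2.15 -1.14] j [-0.46  0.55 -0.11  1.76  0.07  0.88  1.43]
 shift tool mm [ -10.6 -207.2    0.9] turn 0.2
plate normal tilt deg world xy [0.04 0.03] total 0.05
```

View pics/t11.png

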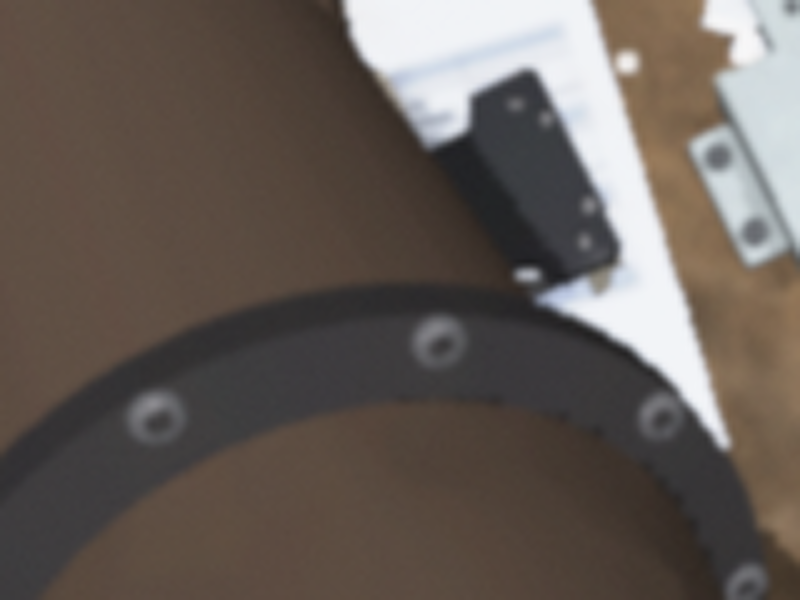

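View pics/s11.png

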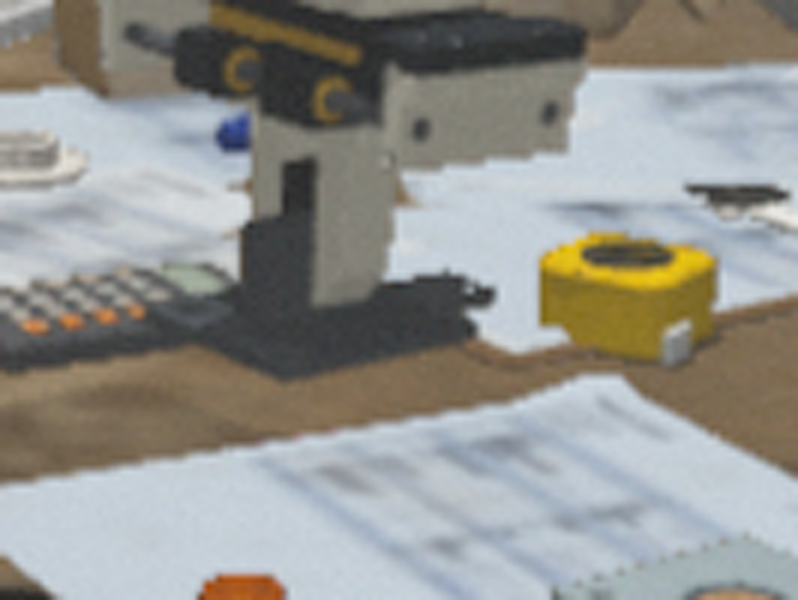

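The plate is level to 0.05° relative to its resting plane, and the side view shows it flat (front corner (287,378)). Now the slow move across.

```bash
python3 -m inch '[[[0.9,0,-4,-2,0],[0.9,0,-8,-3,0],[0.9,0,-8,-2,0],[0.9,0,-8,0,0],[0.9,0,-8,0,0],[0.9,0,-8,0,0],[0.9,0,-8,0,0],[0.9,0,-8,0,0],[0.9,0,-8,0,0],[0.9,0,-8,0,0],[0.9,0,-8,0,0],[0.9,0,-8,0,0]]]' 40;  python3 -m inch '[[[0.9,0,-8,0,0],[0.9,0,-8,0,0],[0.9,0,-8,0,0],[0.9,0,-8,0,0],[0.9,0,-8,0,0],[0.9,0,-8,0,0],[0.9,0,-8,0,0],[0.9,0,-8,0,0],[0.9,0,-8,0,0],[0.9,0,-4,0,0],[0.9,0,0,0,0]]]' 40;python3 -c "
from h import *
a=goal([.6325,.0763,.09],116.5);plate()"
```

```text
clock: 29.35
position: [0.574, 0.1661, 0.0965]
ee_rot: [0.713, -3.013, 0.019]
force: [0.8, -0.1, -3.2]
width: 0.196
clock: 30.45
position: [0.6118, 0.0902, 0.0964]
ee_rot: [0.71, -3.014, 0.02]
force: [1.0, 0.2, -4.5]
width: 0.197
t 30.45 tcp [0.6118 0.0902 0.0964] jaw 116.5 w 18.1 F [ 1.   0.2 -4.5] tilt [-2.34 -1.3 ] j [-0.18  0.58 -0.09  1.68  0.07  0.93  1.73]
 shift tool mm [-12.6 -21.7   5.9] turn 0.0
plate normal tilt deg world xy [0.23 0.2 ] total 0.3
```

```bash
python3 -m inch '[[[0.9,-3,-5,0,0],[0.9,-3.5,-6,0,0],[0.9,-3.5,-6,0,0],[0.9,-2.5,-4.5,4,0],[0.9,0,0,6,0],[0.9,0,0,6,0],[0.9,0,0,3,0],[0.9,0,0,0,0]]]' 40;python3 -c "
from h import *
a=goal([.6325,.0763,.0626],116.5);plate()
t=cam('top');s=cam('side');crop(t,270,140,133,100,6,'pics/t12.png');crop(s,290,170,133,100,6,'pics/s12.png')"
```

```text
clock: 31.25
position: [0.6329, 0.0763, 0.0743]
ee_rot: [0.713, -3.012, 0.018]
force: [0.5, -0.3, -3.3]
width: 0.193
t 31.25 tcp [0.6329 0.0763 0.0743] jaw 116.6 w 17.8 F [ 0.5 -0.3 -3.3] tilt [-2.42 -1.27] j [-0.16  0.63 -0.08  1.65  0.08  0.91  1.76]
 shift tool mm [-0.2  0.2 11.7] turn 0.1
plate normal tilt deg world xy [0.31 0.16] total 0.35
```

View pics/t12.png

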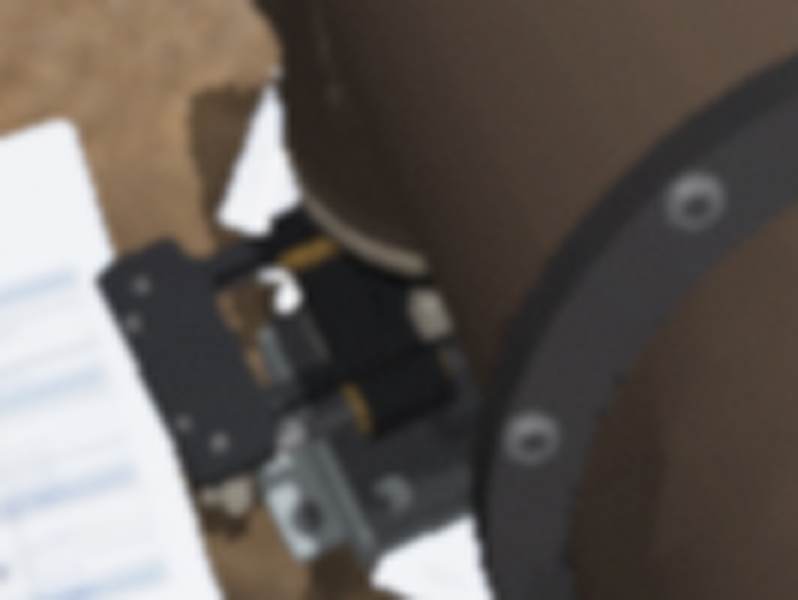

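View pics/s12.png

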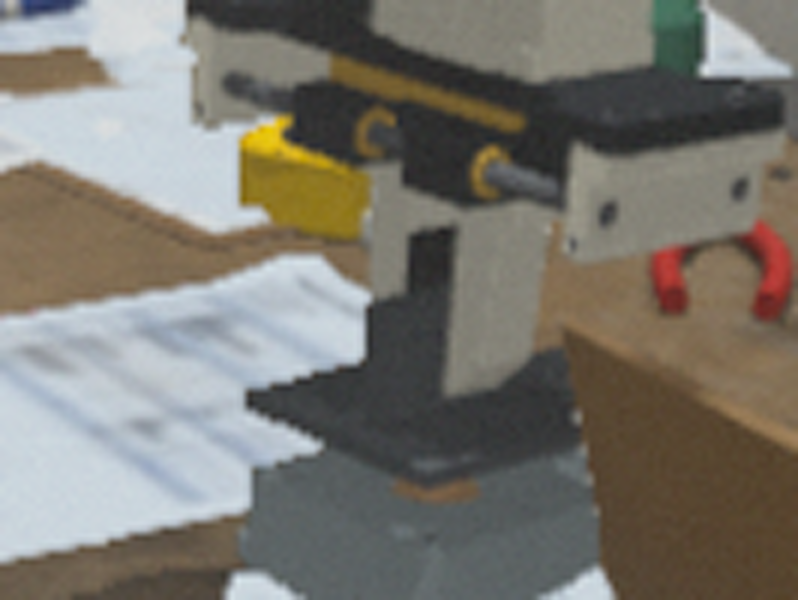

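The plate sits squarely over the housing, with no contact, about 22 mm up. In the side view its corners are at (247,400) and (432,484) and the housing corner is at (252,468). Hole 0 shows in the top view at (393,494). I'll lower it to nearly its final height and measure there.

```bash
python3 -m inch '[[[0.9,0,0,3,0],[0.9,0,0,3,0],[0.9,0,0,3,0],[0.9,0,0,1,0],[0.9,0,0,0,0],[0.9,0,0,0,0]]]' 40;python3 - <<'E'
from m import *
a=goal([.6325,.0763,.0626],116.5);plate()
t=cam('top');s=cam('side')
np.save("t13.npy",t,allow_pickle=True);np.save("s13.npy",s,allow_pickle=True)
crop(t,310,200,64,48,12,'pics/t13.png');crop(s,322,215,80,60,10,'pics/s13.png')
c=a["position"][:2]; th=np.radians(26.5); X=np.array([np.cos(th),np.sin(th)]);Y=np.array([-X[1],X[0]])
zb=a["position"][2]-.0126
K=[(-.042,.042),(-.042,-.042),(.042,-.042),(.042,.042),(-.03,.03),(-.03,-.03),(.056,0)]
for nm,c0,z in(("plate bottom",c,zb),("plate top",c,zb+.006),("housing",[.6325,.0763],.04)):
    q=[np.r_[np.array(c0)+x*X+y*Y,z] for x,y in K]
    print(nm,"\n side",((proj(s,q)-[322,215]+.5)*10-.5).round(0).tolist(),"\n top",((proj(t,q)-[310,200]+.5)*12-.5).round(0).tolist())
E
```

```text
clock: 31.95
position: [0.633, 0.0766, 0.0648]
ee_rot: [0.714, -3.014, 0.018]
force: [0.5, 0.3, -3.7]
width: 0.196
t 31.95 tcp [0.633  0.0766 0.0648] jaw 116.7 w 18.1 F [ 0.5  0.3 -3.7] tilt [-2.31 -1.24] j [-0.16  0.64 -0.08  1.66  0.08  0.89  1.76]
 shift tool mm [ 0.5 -0.1  2.2] turn 0.2
plate normal tilt deg world xy [0.2  0.13] total 0.24
plate bottom 
 side [[102.0, 280.0], [404.0, 419.0], [737.0, 316.0], [430.0, 188.0], [192.0, 285.0], [408.0, 383.0], [632.0, 235.0]] 
 top [[252.0, 361.0], [701.0, 148.0], [478.0, -282.0], [34.0, -74.0], [285.0, 268.0], [605.0, 116.0], [221.0, -249.0]]
plate top 
 side [[103.0, 250.0], [406.0, 388.0], [739.0, 286.0], [431.0, 159.0], [193.0, 255.0], [410.0, 352.0], [634.0, 206.0]] 
 top [[252.0, 354.0], [705.0, 139.0], [480.0, -294.0], [33.0, -85.0], [286.0, 260.0], [608.0, 106.0], [221.0, -261.0]]
housing 
 side [[98.0, 340.0], [399.0, 483.0], [731.0, 377.0], [425.0, 246.0], [188.0, 346.0], [403.0, 446.0], [626.0, 294.0]] 
 top [[253.0, 380.0], [696.0, 168.0], [476.0, -256.0], [38.0, -51.0], [285.0, 287.0], [601.0, 137.0], [222.0, -223.0]]
```

View pics/t13.png

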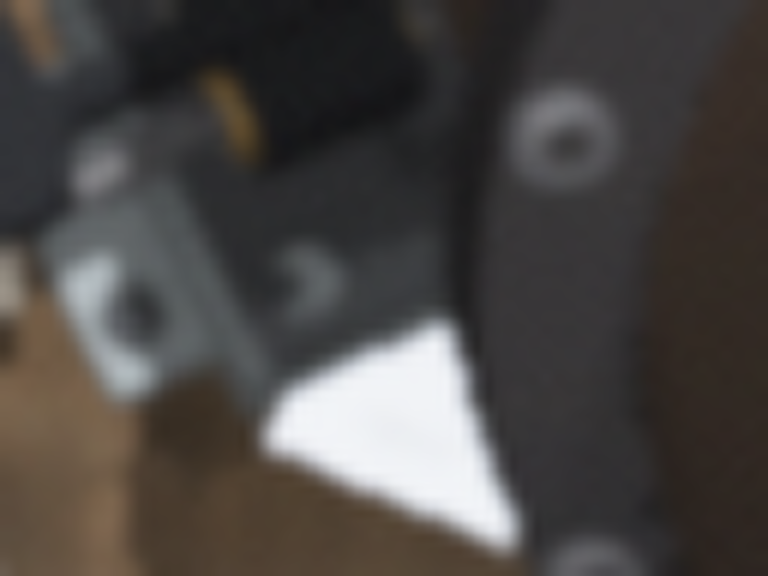

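View pics/s13.png

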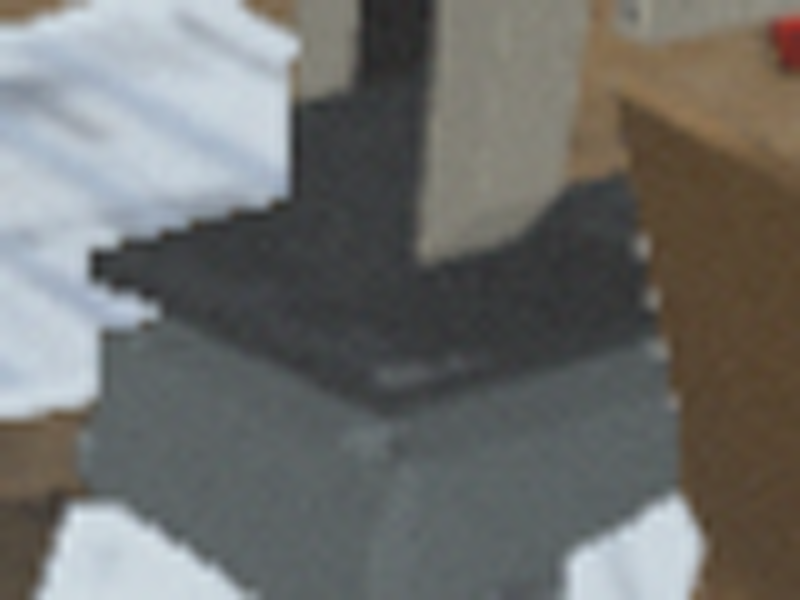

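In the side view the plate's lower corners are at (95,280) and (387,415) and the housing's are at about (103,335) and (393,470). Relative to an aligned plate, that is about 2 mm too far to −x. In the top view hole 0's disc is centred at about (307,282), and should be at about (285,264). Both say the plate must go about +2.5 mm in x and +2.5 mm in y.

```bash
python3 -m inch '[[[0.9,-2,0.6,0,0],[0.9,-1.4,0.5,0,0],[0.9,0,0,0,0],[0.9,0,0,0,0]]]' 40;python3 - <<'E'
from m import *
a=goal([.635,.0788,.0626],116.5);plate()
t=cam('top');s=cam('side')
crop(t,310,200,64,48,12,'pics/t14.png');crop(s,322,215,80,60,10,'pics/s14.png')
E
```

```text
clock: 32.45
position: [0.6361, 0.0795, 0.065]
ee_rot: [0.714, -3.015, 0.018]
force: [-0.2, 0.4, -4.1]
width: 0.194
t 32.45 tcp [0.6361 0.0795 0.065 ] jaw 116.7 w 17.8 F [-0.2  0.4 -4.1] tilt [-2.27 -1.23] j [-0.16  0.65 -0.08  1.65  0.08  0.9   1.76]
 shift tool mm [ 1.2 -0.1  2.4] turn 0.2
plate normal tilt deg world xy [0.16 0.12] total 0.2
```

View pics/t14.png

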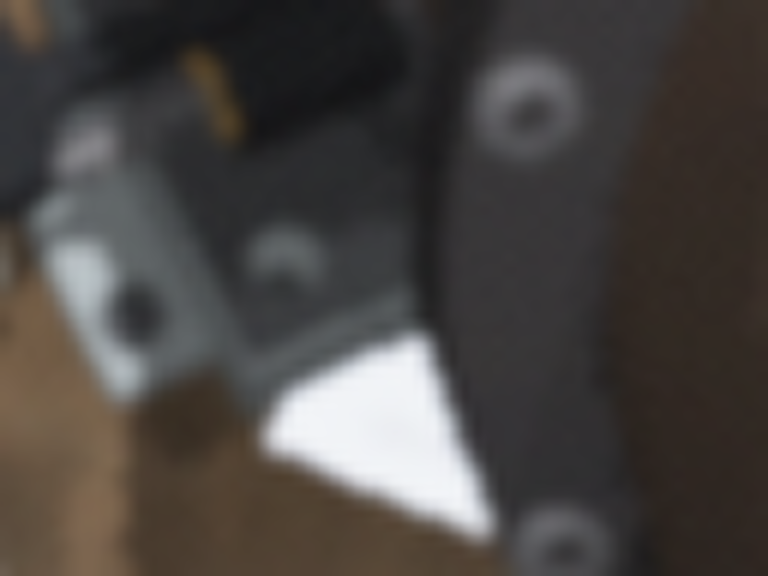

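View pics/s14.png

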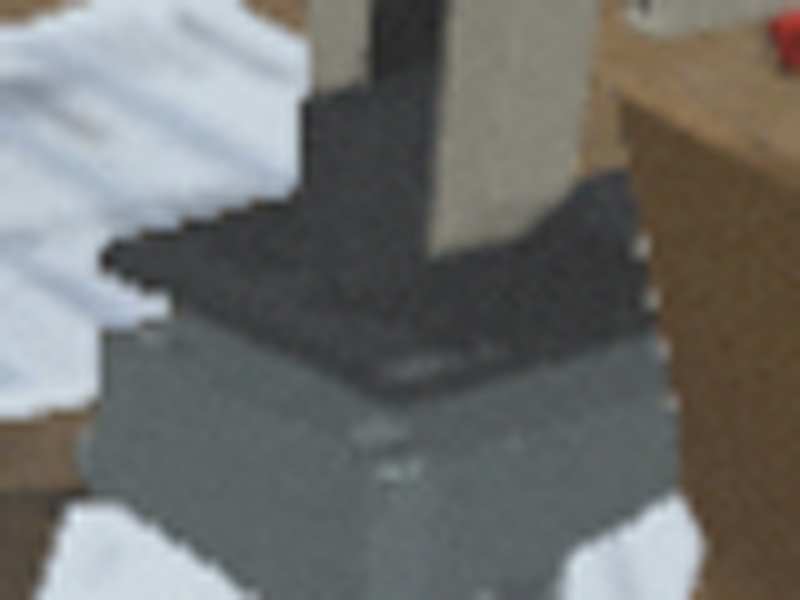

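Hole 0 is now centred at about (285,262) against the expected (285,262). Its dark thread shows at (283,282), where parallax should put it. In the side view the plate and housing corners line up in x to within 0.5 mm. The gap is about 12.4 mm, so I'll lower 2.4 mm.

```bash
python3 -m inch '[[[0.9,0,0,1.2,0],[0.9,0,0,1.2,0],[0.9,0,0,0,0],[0.9,0,0,0,0],[0.9,0,0,0,0]]]' 40;python3 - <<'E'
from m import *
a=goal([.636,.0795,.0626],116.5);plate()
t=cam('top');s=cam('side')
crop(t,310,200,64,48,12,'pics/t15.png');crop(s,322,215,80,60,10,'pics/s15.png');crop(t,280,140,80,60,10,'pics/t15b.png'); cv2.imwrite('pics/sfull.png',s['frame'])
c=np.array([.6325,.0763]); th=np.radians(26.5); X=np.array([np.cos(th),np.sin(th)]);Y=np.array([-X[1],X[0]])
K=[(-.042,.042),(-.042,-.042),(-.03,.03),(.056,0)]
for z in(.04,.05,.056):
    q=[np.r_[c+x*X+y*Y,z] for x,y in K]
    print(z,"side",((proj(s,q)-[322,215]+.5)*10-.5).round(0).tolist(),"top",((proj(t,q)-[310,200]+.5)*12-.5).round(0).tolist())
E
```

```text
clock: 33.05
position: [0.6358, 0.0792, 0.0622]
ee_rot: [0.714, -3.014, 0.018]
force: [0.1, -1.3, -2.9]
width: 0.196
t 33.05 tcp [0.6358 0.0792 0.0622] jaw 116.6 w 18.1 F [ 0.1 -1.3 -2.9] tilt [-2.29 -1.24] j [-0.16  0.65 -0.08  1.65  0.08  0.89  1.76]
 shift tool mm [-0.3  0.1 -0.4] turn 0.1
plate normal tilt deg world xy [0.18 0.13] total 0.22
0.04 side [[98.0, 340.0], [399.0, 483.0], [188.0, 346.0], [626.0, 294.0]] top [[253.0, 380.0], [696.0, 168.0], [285.0, 287.0], [222.0, -223.0]]
0.05 side [[99.0, 291.0], [402.0, 431.0], [189.0, 296.0], [629.0, 246.0]] top [[254.0, 367.0], [702.0, 154.0], [286.0, 274.0], [223.0, -242.0]]
0.056 side [[100.0, 261.0], [403.0, 400.0], [190.0, 267.0], [631.0, 217.0]] top [[254.0, 360.0], [706.0, 145.0], [287.0, 265.0], [223.0, -254.0]]
```

View pics/t15.png

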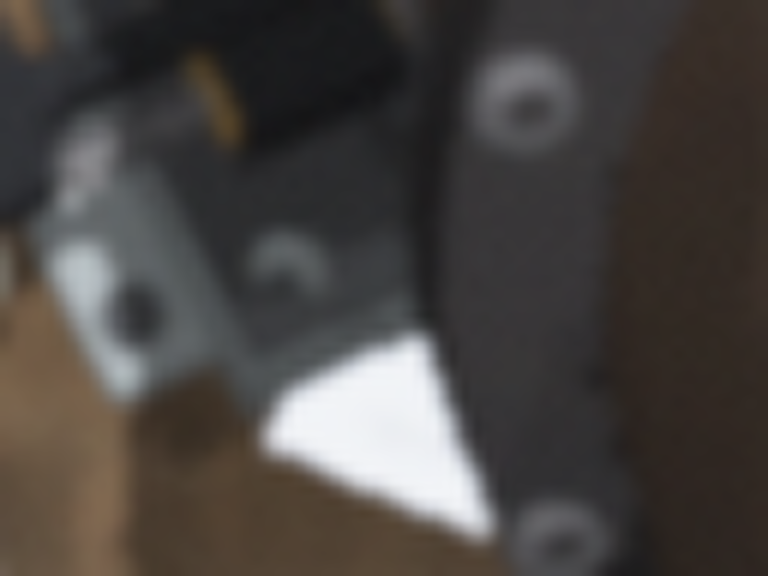

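View pics/s15.png

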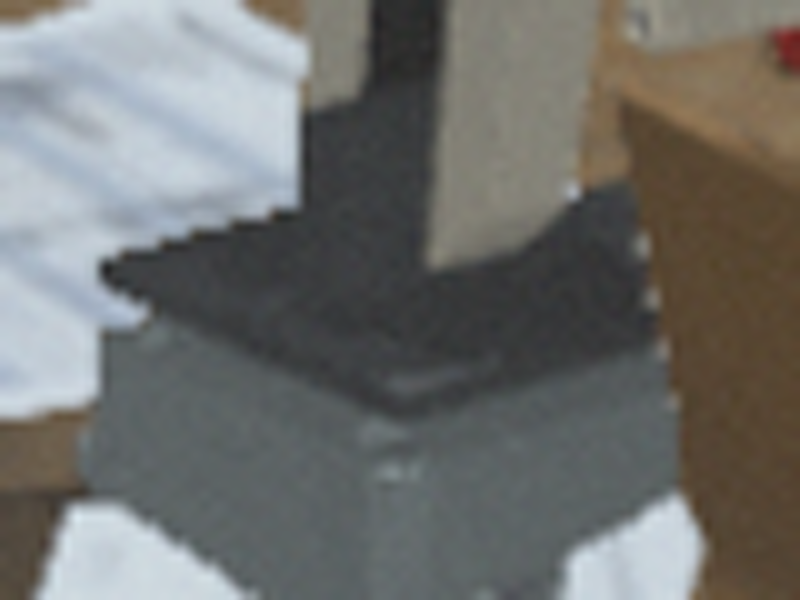

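View pics/t15b.png

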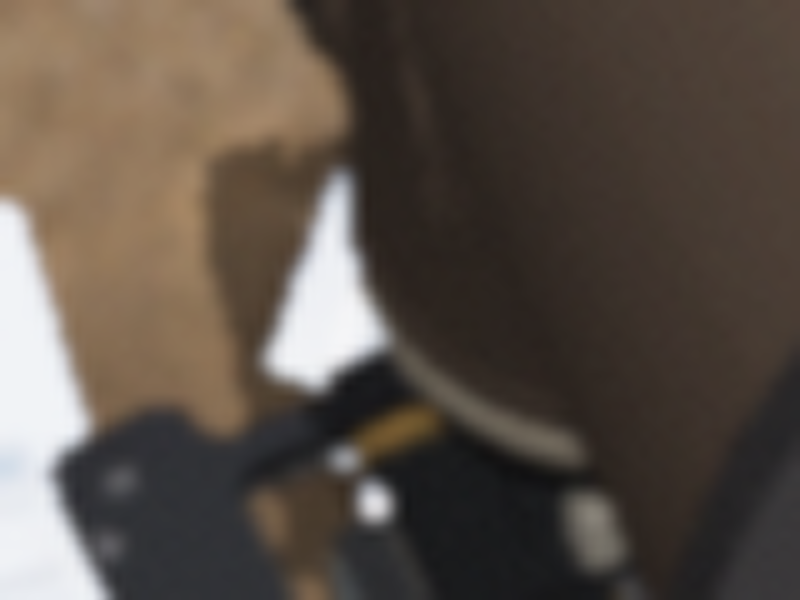

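View pics/sfull.png

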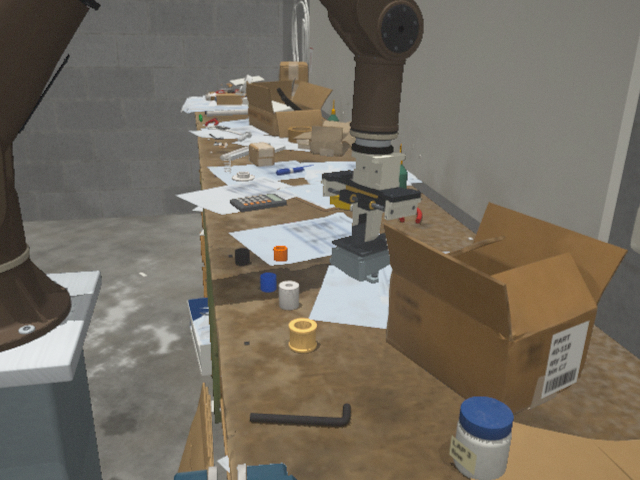

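Final look. In the top view hole 0 is at (287,269), against an expected (287,265–274), with its thread beneath. In the side view the plate edge (403,417) stands about 53 px above the housing corner (expected 52 for 10 mm). The roller (289,294) and big bush (302,335) are where they stood. I'm handing in.

```bash
python3 -c "
from cell import workorder
print(workorder.sign_off())"
```

```text
the job is handed in; nothing more can be done
None
```

The plain bronze bush is in the bore and released. The arm is holding the cover plate by its rib about 10 mm above the housing, tongue over tongue, and I handed the job in at about 33 s.

- **Bush:** after release the top view showed it centred in the bore as an even ring. The side view showed its face just below the mouth. I did not press it down; it dropped the last part on its own.
- **Plate tilt:** fast moves left the plate about 2° off level. I set it down on clear bench, gripped it again and moved slowly from there. At the end it was within about 0.2° of level, worked out from the tool pose.
- **Gap and grip:** by the tool height the gap is about 9.6 mm, and the side view agrees with about 10 mm. The jaws read 18 mm on the rib, and the wrist force shows only the plate's weight.
- **Alignment:** both cameras showed the plate 2–3 mm off after I lowered it, so I shifted it. The top view then put hole 0 within about 0.5 mm of its thread. The side view suggests up to 1 mm too far to +x, and I left that small disagreement. Holes 1 and 2 were hidden by the arm, so their alignment follows from hole 0 and the plate's angle.
- **Bystanders:** the roller, the big bush and the look-alikes appeared unmoved in the last side view.

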